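# Shift and clamp the sliding scrap bin, then tip a tray of worn bushes into it

## Robot

A 6-joint arm with a two-finger parallel gripper is mounted at the origin on the work surface. World frame = base frame: x ahead of the robot, y to its left, z up, the work surface at z = 0. Lengths are in mm, angles in rad, forces in N, time in s.
With the tool pointing down it reaches from about 350 to 925 mm from the base axis. Payload 6.4 kg.
Tool frame: the origin (TCP) lies between the finger pads; the fingertips stand ahead of it and the grasp point (between the pads) lies 11 mm behind it (manip.tcp_to_tips is the z of the fingertips in the tool frame, in mm); z points along the fingers, y is the line along which they close (so a half turn about z gives the same grasp; the last joint's range is limited). The gripper opens to 85 mm and grips with 20 to 120 N. Pads are 22 mm wide; open, the fingers measure 114 mm over their backs; the gripper's body (76 mm by 85 mm) begins 54 mm behind the grasp point. The pads swing forward as they close: fully open they stand 13 mm farther back than shut.
Start: joints at [1.064, 0.245, 1.558, -0, 1.339, -0.174], TCP at [212.346, 614.348, 214.49] pointing down, gripper open.
Joint ranges: [-3.13, 3.13], [-1.02, 2.26], [0.13, 2.54], [-0.95, 4.09], [0.21, 2.88], [-2.74, 2.74]. Speed limits (rad/s): [2.57, 2.57, 3.14, 3.14, 3.14, 3.14].

## Interface

Orientations are given as a rotation vector (axis times angle).
In Python, from bench import read_state, viewer, hand_in, manip gives the robot as it stands.
- The arm moves only by the tool step_arm, never from a script. Its argument "series" is a list of rows, each an object with "grip": the opening, from 0 (shut) to 1 (fully open); "translation": the shift along the world's x, y, z in mm, a list of three; "twist": the turn, a rotation vector about the world's x, y, z in degrees, a list of three. In form: [{"grip": grip, "translation": [x, y, z], "twist": [wx, wy, wz]}, ...]. A call has 1 to 20 rows; each row is the pose to reach, as a shift and turn from the pose commanded when the call began; what a row does not reach only later rows make up. A row lasts 1/12 s, in which the tool goes at most 41.7 mm and 7.16 degrees, less where a joint would pass 70% of its speed; a pose out of reach is approached as far as the arm can. A call with a gripper value outside its range is refused whole. The fingers move at their own pace and stop on an object; "newtons" is the grip in N (left out, the last holds). Time passes only in rows, so rows that repeat a pose let the fingers close. It gives the time, the measured TCP pose, the force, the opening and the grip force at its end, in the units of the state.
- read_state(): the state, without advancing time (a new reading comes with each control period).
- viewer.read_camera(name): name is "side" or "top" or "wrist"; returns a dict with "img" (420x560x3 uint8, red, green, blue), "K" (3x3 intrinsics, pixels), "world_from_camera" (4x4, takes a point from camera to world coordinates). Camera axes: x right, y up, looking along -z (the intrinsics and any distortion apply to the point x, -y, -z); pixel columns grow to the right and rows downward; lengths in mm; the calibration is good to about 2 mm. A picture is of the moment at which its call begins. There is no depth.
- hand_in(): hands the job in; it is judged then, once.
The state is a dict: "clock": time; "joint_pos": joint angles; "qvel": joint speeds; "joint_efforts": joint torques, N m; "position": TCP position; "tool_rot": TCP orientation; "contact_force": force on the tool from outside, world axes, zero at the start; "moment": the same for the moment, N m; "finger_gap": opening from 0.0 (shut) to 1.0 (fully open); "finger_force": force on a finger pad.
Only numpy, scipy, OpenCV 4.12 (cv2) and the standard library are available. Lean on these libraries where they do the work, as an engineer would, in place of code of your own. Each camera call takes 0.05 s, during which the arm holds its last target. There are 200 camera calls.

## Task

Turn the clamp knob to free the scrap bin's carriage, slide the bin along its rails until it is centred in front of the grey tipping shelf, and clamp it there again. Then carry the loaded scoop tray by the bail over its top, set it down flat on the shelf with its spout over the bin and its runners up to the stop rod, and let go. Take it by the fin at its tail, lift the tail so that the tray tips about its front edge and all four bushes fall into the bin, then gently lower the tray flat on the shelf again and leave it there, with the bin still clamped and the things standing nearby left alone.

Things in the scene. Friction and masses are not known exactly. Their poses are not given: they have to be found in the camera images.
- shelf_front (a point): Middle of the front edge of the fixed grey tipping shelf, on its top, 100 mm above the bench. x points back along the shelf (away from the bin and the robot), y along its front edge, z up. Shelf 130 mm deep, 150 wide, open at the back; 10 mm stop rod just in front of the edge, its top 10 mm above the shelf; side guides 14 mm high, 138 mm apart inside. Rails run along y, in front.
- bin_in (a point): Centre of the inner floor of the open sheet-steel scrap bin on the carriage, 30 mm above the bench; axes as the shelf's; always at x -90 mm in the shelf's frame. Bin 140 mm (x) by 160 mm (y) outside; side walls reach 84 mm above the bench, the wall next to the shelf 80 mm, the wall away from the shelf flares outward to 126 mm.
- carriage (a joint): Position (m) of the carriage that bears the bin and the clamp knob, along +y of the shelf's frame: 0 = bin centred in front of the shelf; travel -0.17 to 0.05. It slides with about 3 N when free.
- knob (a joint): Angle (rad) of the clamp knob about its vertical axis, growing clockwise seen from above: 0 = free, bar parallel to the rails; 1.57 = fully tight, bar across the rails. It bites from about 0.9 on; below 0.5 it counts as free, above 1.2 as clamped.
- knob_grip (a point): Grip point of the clamp knob, on its axis, 95 mm above the bench: a black bar 72 mm long, 16 mm thick, 75 to 105 mm above the bench, on a thin stem over a dark round post (36 mm across, top at 65 mm). It rides on the carriage, 150 mm to -y and 40 mm to +x of the bin's centre. The point's y axis lies along the bar and turns with it.
- tray: Loose steel scoop tray, 0.35 kg, holding the bushes. Origin under the middle of its runners; spout to -x, tail to +x. Runners x -60 to 60, 12 mm high; floor top z 16; walls 110 mm apart outside, up to z 58; tail wall x 62; front open, floor rising there as a spout to x -105, z 36 mm. Rightly set on the shelf its origin is at x 60 to 70, y 0, z 0 mm in the shelf's frame.
- tray_bail (a point): Middle of the square bail bar (14 mm thick, 112 mm long along the tray's y) over the top of the tray, at (-3, 0, 97) mm in the tray's frame. Axes as the tray's.
- tray_fin (a point): Grip point on the upright fin at the tray's tail, at (98, 0, 55) mm in the tray's frame. The fin is a plate 12 mm thick (y), from x 64 to 114 and z 32 to 72 mm. Axes as the tray's.
- tray_front (a point): Middle of the lower front edge of the runners, at (-60, 0, 0) mm in the tray's frame: the tray tips about this edge.
- bush1: Worn steel bush (short cylinder with a dark bore), 32 mm across and 36 mm long, 0.09 kg, origin at its centre, its axis along y; one of four alike, lying in the tray at the start.
- bush2: Another such bush.
- bush3: Another such bush.
- bush4: Another such bush.
- spray_can: Bystander: spray can 64 mm across, 150 mm tall, standing on the bench; origin under its centre. Leave alone.
- jar: Bystander: green glass jar 72 mm across, 90 mm tall, standing on the bench; origin under its centre. Leave alone.
- screwdriver: Bystander: black-handled screwdriver, 200 mm long, lying on the bench beyond the tray; origin at its middle. Leave alone.
There are look-alikes about, which are no part of the job. Leave any yellow look-alike of the bush2 alone. Several things have the shape of the tray; the one meant has the colours described above.

How it is judged:
By the outcome, as a careful person would: the job done as asked, in the order asked, and still so for the second after the job is handed in, with the robot touching nothing.
It also fails if it takes over 72 s, if anything falls off the work surface, if the arm or the gripper's body presses on something with over 40 N, if the wrist force passes 120 N, or if a joint passes its speed limit or range.

## Working session

There is one attempt and no reset: what is moved stays moved. The work goes in short steps, Python scripts to look and compute and a tool call to move; the robot and the scene stay as the last step left them, time stands still between calls to the robot, and variables do not carry over. Pictures are saved under pics/ and viewed, at most 10 in all, crops included, and the job is handed in when it is done.

Besides the shell and the picture viewer there is one more tool, called after "Emit:" as a command line: name --argument value ..., lists and objects as JSON in quotes. step_arm: Moves the arm, as the interface text tells. Its arguments: {"type":"object","properties":{"series":{"type":"array","items":{"type":"object","properties":{"grip":{"type":"number"},"translation":{"type":"array","items":{"type":"number"}},"twist":{"type":"array","items":{"type":"number"}}}}},"newtons":{"type":"number"}},"required":["series"]}

```bash
mkdir -p pics; cat > h.py <<'E'
import numpy as np, cv2
from bench import read_state, viewer, hand_in, manip
from scipy.spatial.transform import Rotation as R
def shot(n,f=None):
    c=viewer.read_camera(n)
    if f: cv2.imwrite('pics/'+f,cv2.cvtColor(c['img'],cv2.COLOR_RGB2BGR))
    return c
def ray(c,u,v,z):
    K=np.array(c['K']);T=np.array(c['world_from_camera'])
    d=np.linalg.inv(K)@[u,v,1]; d=T[:3,:3]@[d[0],-d[1],-d[2]]; o=T[:3,3]
    return o+d*(z-o[2])/d[2]
def proj(c,p):
    T=np.linalg.inv(np.array(c['world_from_camera'])); q=T[:3,:3]@np.array(p,float)+T[:3,3]
    w=np.array(c['K'])@[q[0],-q[1],-q[2]]; return w[:2]/w[2]
E
python3 - <<'E'
from h import *
import pickle
a={n:shot(n) for n in('top','side')}
pickle.dump(a,open('a.pkl','wb'))
for n in a:
    print(n,a[n]['K'],np.round(a[n]['world_from_camera'],3).tolist(),[k for k in a[n]])
    cv2.imwrite(f'pics/{n}0.png',cv2.cvtColor(a[n]['img'],cv2.COLOR_RGB2BGR))
s=read_state();print(s, manip.tcp_to_tips)
E
```

```text
top [[386.12431697   0.         284.67776607]
 [  0.         386.12431697 211.55792008]
 [  0.           0.           1.        ]] [[0.022, 0.995, -0.101, 420.093], [-1.0, 0.022, -0.004, 90.197], [-0.002, 0.101, 0.995, 1400.779], [0.0, 0.0, 0.0, 1.0]] ['img', 'K', 'world_from_camera']
side [[433.94267059   0.         273.7464719 ]
 [  0.         433.94267059 210.95922954]
 [  0.           0.           1.        ]] [[-0.998, 0.035, -0.045, 472.755], [-0.057, -0.501, 0.863, 1087.927], [0.008, 0.865, 0.503, 676.179], [0.0, 0.0, 0.0, 1.0]] ['img', 'K', 'world_from_camera']
{'clock': 0.1, 'joint_pos': array([ 1.06393175e+00,  2.45766242e-01,  1.55889864e+00, -5.62927806e-06,
        1.33872008e+00, -1.74105301e-01]), 'qvel': array([ 3.28725730e-04, -3.11990728e-04, -3.00128108e-03, -3.55640119e-04,
        1.92859249e-04, -3.33588292e-05]), 'joint_efforts': array([-6.75643987e-04, -4.30668497e+01, -3.27130759e+01, -1.38252085e-04,
        2.79786269e-03,  2.68025440e-05]), 'position': array([212.05732165, 613.86581106, 213.47296444]), 'tool_rot': array([-5.20188342e-01, -3.09762385e+00,  2.65610117e-03]), 'contact_force': array([-0.02317534,  0.68286756, -0.45979764]), 'moment': array([-0.01176329,  0.03699662,  0.06274081]), 'finger_force': 0.0, 'finger_gap': 1.0029747289028954} 8.0
```

View pics/top0.png

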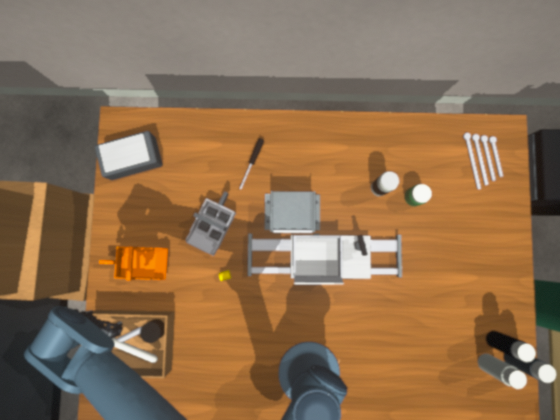

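View pics/side0.png

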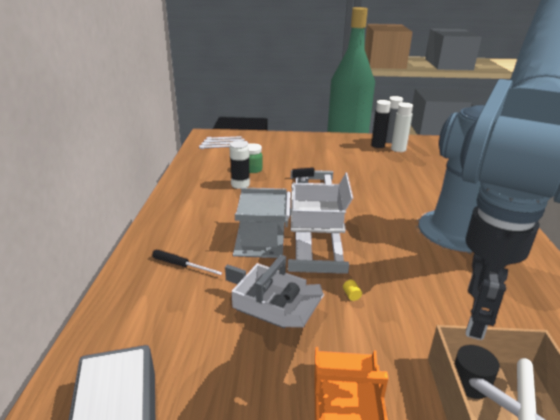

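The top view shows the shelf at about (292,212), the bin at (317,258), the knob bar at (361,244), the tray at (212,224) with its fin at (224,198), and the yellow bush at (224,276). The side view agrees. Next I'll enlarge the middle of the top view.

```bash
python3 - <<'E'
from h import *
import pickle
a=pickle.load(open('a.pkl','rb'))
t=a['top']
im=cv2.cvtColor(t['img'],cv2.COLOR_RGB2BGR)[180:290,180:410]
im=cv2.resize(im,(690,330),interpolation=cv2.INTER_CUBIC)
for i in range(0,230,20): cv2.putText(im,str(180+i),(i*3,8),0,.3,(0,255,255),1); im[::6,i*3]=(0,255,255)
for i in range(0,110,20): cv2.putText(im,str(180+i),(0,i*3+8),0,.3,(0,255,255),1); im[i*3,::6]=(0,255,255)
cv2.imwrite('pics/crop1.png',im)
E
```

```text
(no output)
```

View pics/crop1.png

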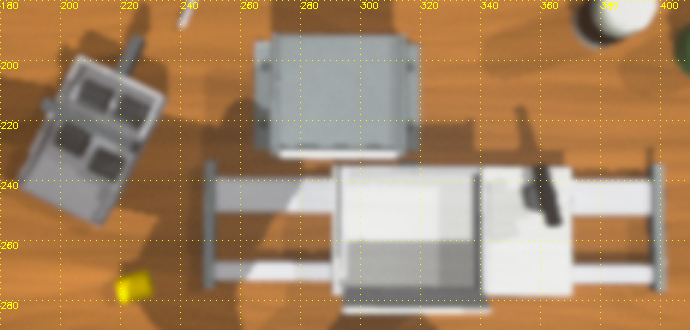

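The crop shows the shelf's white stop rod spanning (273..313, 231), the back edge at row 192, the bin's side walls at u≈291 and 339, the knob bar from (358,235) to (366,254), the tray's tail corners at (206,199) and (234,212), and the fin tip at about (226,193).

```bash
python3 - <<'E'
from h import *
import pickle
a=pickle.load(open('a.pkl','rb'))
t=a['top']
for n,u,v,z in [('rodL',272.5,231.5,110),('rodR',313.5,231.5,110),('backL',270,192,100),('backR',315.5,192,100),('guideoutL',264.5,210,114),('guideoutR',319,210,114),
 ('binL',290.5,237,84),('binR',340,237,84),('knobA',358,235,105),('knobB',366,254,105),('railL',248,255,30),('railR',399,255,30),
 ('tailL',206,199,58),('tailR',234,212,58),('spL',186.5,242,36),('spR',213,255,36),('finTip',226,192.5,72),('bailL',195,214,104),('bailR',226,222,104),('screw',252,163,10),('can',387,183,150)]:
  print(n,np.round(ray(t,u,v,z)).astype(int))
E
```

```text
rodL [483 135 110]
rodR [486  -2 110]
backL [618 147 100]
backR [621  -8 100]
guideoutL [554 163 114]
guideoutR [558 -19 114]
binL [467  74  84]
binR [471 -95  84]
knobA [ 478 -152  105]
knobB [ 415 -179  105]
railL [402 222  30]
railR [ 414 -311   30]
tailL [594 373  58]
tailR [551 273  58]
spL [443 440  36]
spR [400 344  36]
finTip [617 301  72]
bailL [537 398 104]
bailR [512 292 104]
screw [737 220  10]
can [ 648 -238  150]
```

Emit:
step_arm --series '[{"grip": 1, "translation": [150, -260, 20], "twist": [0, 0, -60]}, {"grip": 1, "translation": [150, -260, 20], "twist": [0, 0, -60]}, {"grip": 1, "translation": [150, -260, 20], "twist": [0, 0, -60]}, {"grip": 1, "translation": [150, -260, 20], "twist": [0, 0, -60]}, {"grip": 1, "translation": [150, -260, 20], "twist": [0, 0, -60]}, {"grip": 1, "translation": [150, -260, 20], "twist": [0, 0, -60]}, {"grip": 1, "translation": [150, -260, 20], "twist": [0, 0, -60]}, {"grip": 1, "translation": [234, -779, 20], "twist": [0, 0, -138]}, {"grip": 1, "translation": [234, -779, 20], "twist": [0, 0, -138]}, {"grip": 1, "translation": [234, -779, 20], "twist": [0, 0, -138]}, {"grip": 1, "translation": [234, -779, 20], "twist": [0, 0, -138]}, {"grip": 1, "translation": [234, -779, 20], "twist": [0, 0, -138]}, {"grip": 1, "translation": [234, -779, 20], "twist": [0, 0, -138]}, {"grip": 1, "translation": [234, -779, 20], "twist": [0, 0, -138]}, {"grip": 1, "translation": [234, -779, 20], "twist": [0, 0, -138]}, {"grip": 1, "translation": [234, -779, 20], "twist": [0, 0, -138]}, {"grip": 1, "translation": [234, -779, 20], "twist": [0, 0, -138]}, {"grip": 1, "translation": [234, -779, 20], "twist": [0, 0, -138]}, {"grip": 1, "translation": [234, -779, 20], "twist": [0, 0, -138]}, {"grip": 1, "translation": [234, -779, 20], "twist": [0, 0, -138]}]'

```text
clock: 1.77
position: [446.0, -167.4, 234.2]
tool_rot: [3.081, 0.615, -0.0]
contact_force: [-0.0, -0.2, 0.5]
finger_gap: 0.997
finger_force: 0.0
```

```bash
python3 - <<'E'
from h import *
import pickle
c=shot('wrist','w1.png'); t=shot('top')
pickle.dump((c,t),open('b.pkl','wb'))
print(np.round(c['world_from_camera'],2).tolist(), read_state()['position'])
E
```

```text
[[0.38, 0.87, 0.3, 524.8], [-0.92, 0.36, 0.13, -134.5], [-0.0, -0.33, 0.94, 393.58], [0.0, 0.0, 0.0, 1.0]] [ 446.30106016 -168.6826668   234.17635654]
```

View pics/w1.png

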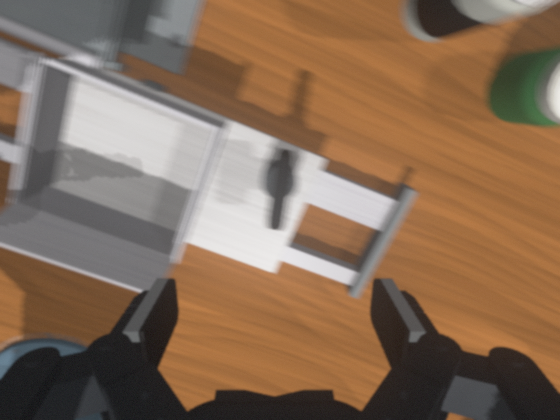

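The wrist view shows the knob bar running from (286,150) to (275,228), with the bin wall at u≈205 to its left and the post behind it.

```bash
python3 - <<'E'
from h import *
import pickle
c,t=pickle.load(open('b.pkl','rb'))
A=ray(c,286,150,105);B=ray(c,275.5,227,105)
print(A,B,(A+B)/2,np.hypot(*(A-B)[:2]),np.degrees(np.arctan2(*(A-B)[[1,0]])))
A=ray(c,225,125,84);B=ray(c,180,262,84);print('binside',A,B,np.degrees(np.arctan2(*(A-B)[[1,0]])))
A=ray(c,325,160,30);B=ray(c,275,270,30);print('carriage end',A,B,np.degrees(np.arctan2(*(A-B)[[1,0]])))
E
```

```text
[ 486.10940795 -161.56655018  105.        ] [ 418.10474917 -180.36834913  105.        ] [ 452.10707856 -170.96744965  105.        ] 70.55594418312894 15.454956129446737
binside [ 482.82770002 -104.99971066   84.        ] [ 337.79753062 -108.94810193   84.        ] 1.5594706232582556
carriage end [ 482.30320705 -211.5082514    30.        ] [ 338.77750503 -213.19281104   30.        ] 0.6724490785256211
```

Emit:
step_arm --series '[{"grip": 0.7, "translation": [5, -5, -40], "twist": [0, 0, -7]}, {"grip": 0.7, "translation": [5, -5, -80], "twist": [0, 0, -7]}, {"grip": 0.7, "translation": [5, -5, -110], "twist": [0, 0, -7]}, {"grip": 0.7, "translation": [5, -5, -110], "twist": [0, 0, -7]}, {"grip": 0.7, "translation": [5, -5, -110], "twist": [0, 0, -7]}]'

```text
clock: 2.28
position: [450.2, -168.4, 123.3]
tool_rot: [-3.108, -0.436, 0.005]
contact_force: [-0.6, -0.7, 0.2]
finger_gap: 0.701
finger_force: 0.0
```

```bash
python3 - <<'E'
from h import *
c=shot('wrist','w2.png')
print(read_state()['position'])
E
```

```text
[ 451.79602163 -169.44023599  125.52883278]
```

View pics/w2.png

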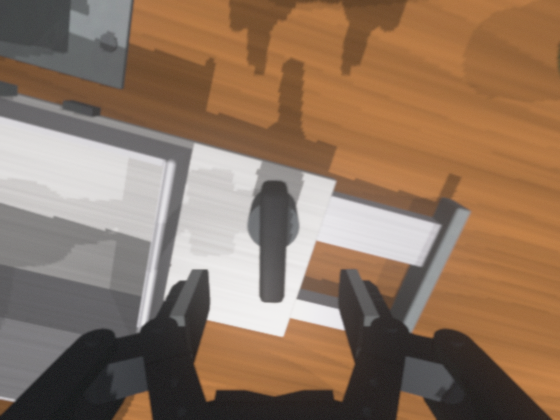

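The bar is centred between the fingers (column 272 against 275) and parallel to the pads, so I'll go down and grip.

Emit:
step_arm --series '[{"grip": 0.7, "translation": [0, -1, -20], "twist": [0, 0, 0]}, {"grip": 0.7, "translation": [0, -1, -40], "twist": [0, 0, 0]}, {"grip": 0.7, "translation": [0, -1, -40], "twist": [0, 0, 0]}, {"grip": 0.7, "translation": [0, -1, -40], "twist": [0, 0, 0]}, {"grip": 0, "translation": [0, -1, -40], "twist": [0, 0, 0]}, {"grip": 0, "translation": [0, -1, -40], "twist": [0, 0, 0]}, {"grip": 0, "translation": [0, -1, -40], "twist": [0, 0, 0]}, {"grip": 0, "translation": [0, -1, -40], "twist": [0, 0, 0]}, {"grip": 0, "translation": [0, -1, -40], "twist": [0, 0, 0]}, {"grip": 0, "translation": [0, -1, -40], "twist": [0, 0, 0]}, {"grip": 0, "translation": [0, -1, -40], "twist": [0, 0, 0]}]' --newtons 60

```text
clock: 3.25
position: [451.1, -167.2, 86.1]
tool_rot: [-3.103, -0.433, 0.001]
contact_force: [-4.9, 16.2, 16.0]
finger_gap: 0.152
finger_force: 58.8
```

Emit:
step_arm --series '[{"grip": 0, "translation": [0, 3, 2], "twist": [0, 0, 0]}, {"grip": 0, "translation": [0, 3, 2], "twist": [0, 0, 6]}, {"grip": 0, "translation": [0, 3, 2], "twist": [0, 0, 12]}, {"grip": 0, "translation": [0, 3, 2], "twist": [0, 0, 18]}, {"grip": 0, "translation": [0, 3, 2], "twist": [0, 0, 24]}, {"grip": 0, "translation": [0, 3, 2], "twist": [0, 0, 30]}, {"grip": 0, "translation": [0, 3, 2], "twist": [0, 0, 36]}, {"grip": 0, "translation": [0, 3, 2], "twist": [0, 0, 42]}, {"grip": 0, "translation": [0, 3, 2], "twist": [0, 0, 48]}, {"grip": 0, "translation": [0, 3, 2], "twist": [0, 0, 54]}, {"grip": 0, "translation": [0, 3, 2], "twist": [0, 0, 60]}, {"grip": 0, "translation": [0, 3, 2], "twist": [0, 0, 66]}, {"grip": 0, "translation": [0, 3, 2], "twist": [0, 0, 72]}, {"grip": 0, "translation": [0, 3, 2], "twist": [0, 0, 75]}, {"grip": 0, "translation": [0, 3, 2], "twist": [0, 0, 75]}, {"grip": 0, "translation": [0, 3, 2], "twist": [0, 0, 75]}]'

```text
clock: 4.58
position: [447.8, -166.6, 86.1]
tool_rot: [-2.196, -2.234, 0.008]
contact_force: [-13.6, 2.0, 8.2]
finger_gap: 0.145
finger_force: 62.4
```

```bash
python3 - <<'E'
from h import *
c=shot('wrist','w3.png');s=read_state()
print(s['position'],s['tool_rot'],s['contact_force'],s['moment'],s['joint_pos'])
import pickle;pickle.dump(c,open('c.pkl','wb'))
E
```

```text
[ 447.76403701 -166.61772713   86.13155397] [-2.19636899 -2.23337699  0.00760215] [-13.69531307   1.46188195   7.82358959] [ 0.41142531  2.49403299 -0.21696021] [-0.59235537  0.00859134  2.07375    -0.0035209   1.06916007 -0.60735548]
```

View pics/w3.png

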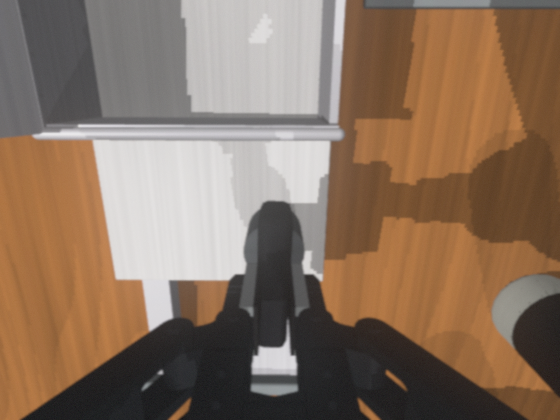

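The bar is now parallel to the rails, so the clamp is free. I'll slide the carriage.

Emit:
step_arm --series '[{"grip": 0, "translation": [-2, 4, 0], "twist": [0, 0, 0]}, {"grip": 0, "translation": [-2, 10, 0], "twist": [0, 0, 0]}, {"grip": 0, "translation": [-2, 17, 0], "twist": [0, 0, 0]}, {"grip": 0, "translation": [-3, 24, 0], "twist": [0, 0, 0]}, {"grip": 0, "translation": [-3, 31, 0], "twist": [0, 0, 0]}, {"grip": 0, "translation": [-3, 38, 0], "twist": [0, 0, 0]}, {"grip": 0, "translation": [-3, 45, 0], "twist": [0, 0, 0]}, {"grip": 0, "translation": [-3, 52, 0], "twist": [0, 0, 0]}, {"grip": 0, "translation": [-3, 59, 0], "twist": [0, 0, 0]}, {"grip": 0, "translation": [-4, 66, 0], "twist": [0, 0, 0]}, {"grip": 0, "translation": [-4, 72, 0], "twist": [0, 0, 0]}, {"grip": 0, "translation": [-4, 76, 0], "twist": [0, 0, 0]}, {"grip": 0, "translation": [-4, 78, 0], "twist": [0, 0, 0]}, {"grip": 0, "translation": [-4, 78, 0], "twist": [0, 0, 0]}, {"grip": 0, "translation": [-4, 78, 0], "twist": [0, 0, 0]}, {"grip": 0, "translation": [-4, 78, 0], "twist": [0, 0, 0]}]'

```text
clock: 5.97
position: [446.5, -88.8, 86.3]
tool_rot: [-2.201, -2.237, 0.001]
contact_force: [-5.1, 1.2, 0.4]
finger_gap: 0.147
finger_force: 60.9
```

```bash
python3 - <<'E'
from h import *
import pickle
t=shot('top');w=shot('wrist');s=read_state()
print(s['position'],s['contact_force'])
pickle.dump((t,w),open('d.pkl','wb'))
im=cv2.cvtColor(t['img'],cv2.COLOR_RGB2BGR)[185:290,250:370]
im=cv2.resize(im,(480,420),interpolation=cv2.INTER_CUBIC)
wi=cv2.resize(cv2.cvtColor(w['img'],cv2.COLOR_RGB2BGR),(320,240))
for i in range(0,120,10): cv2.putText(im,str(250+i),(i*4,8),0,.3,(0,255,255),1); im[::8,i*4]=(0,255,255)
o=np.zeros((420,800,3),np.uint8);o[:,:480]=im;o[:240,480:]=wi
cv2.imwrite('pics/d.png',o)
E
```

```text
[446.51309488 -88.78136157  86.24385501] [-5.25143281  0.10404358  1.04933976]
```

View pics/d.png

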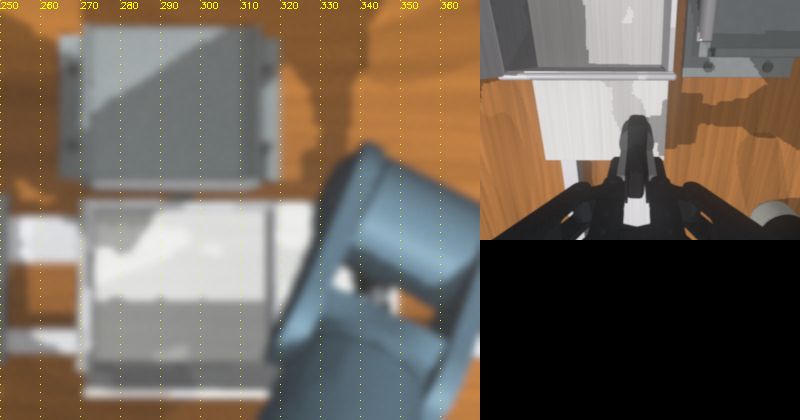

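The view now shows the bin's outer walls at u≈269.5 and 318 (row 237) against the stop rod at 272.5 to 313.5 (row 231), so the bin looks nearly centred.

```bash
python3 - <<'E'
from h import *
import pickle
t,w=pickle.load(open('d.pkl','rb'))
g=cv2.cvtColor(t['img'],cv2.COLOR_RGB2GRAY).astype(int)
for r in (205,212,231,245,248,260): print(r,'L',g[r,260:280],'R',g[r,306:325])
p=lambda u,v,z:np.round(ray(t,u,v,z),1)
print(p(269.5,245,84),p(318,245,84),p(272.5,231,110),p(313.5,231,110))
# wrist: knob-side bin wall and shelf -y edges
s=560/320
for n,x,y,z in [('wallR',674,77,84),('wallL',500,77,84),('guideout',795,72,100),('guide?',690,72,100)]:
    print(n,np.round(ray(w,(x-480)*s,y*s,z),1))
E
```

```text
205 L [ 81  82  81  80  81  89  95  96  97 103 122 137 142 152 163 166 169 170
 170 168] R [114 114 112 110 104  99  95  97 101 101 110 125 139 143 140 138 138 135
 128]
212 L [ 81  81  80  80  82  91  95  95  97 106 126 144 144 143 135 125 117 114
 114 115] R [113 114 114 110 103  98  96  99 111 128 147 157 158 153 145 138 136 136
 136]
231 L [ 86  86  87  85  87  85  86  85  85  87  88  90 100 119 132 138 138 139
 139 139] R [147 149 147 147 147 145 141 135 124 108 100  99 101 103 102 101 103 101
 100]
245 L [221 221 220 220 220 220 220 219 215 206 196 176 162 158 164 172 173 173
 172 170] R [223 222 222 222 222 222 221 222 220 206 167 143 174 215 230 235 237 237
 236]
248 L [217 218 218 218 218 219 218 218 214 205 195 171 156 177 215 230 233 231
 223 208] R [222 221 219 219 219 220 219 219 219 203 166 141 170 203 217 220 221 219
 211]
260 L [112 113 113 113 113 113 113 115 121 153 194 205 185 162 167 174 171 162
 155 153] R [170 170 170 170 170 170 169 170 169 160 140 129 159 189 182 139  93  82
 106]
[438.3 144.6  84. ] [441.9 -20.1  84. ] [484.7 134.8 110. ] [487.7  -2.3 110. ]
wallR [476.7 -22.   84. ]
wallL [334.5 -24.4  84. ]
guideout [561.5 -15.1 100. ]
guide? [485.1 -16.4 100. ]
```

Emit:
step_arm --series '[{"grip": 0, "translation": [0, 2, 0], "twist": [0, 0, 0]}, {"grip": 0, "translation": [0, 4, 0], "twist": [0, 0, 0]}, {"grip": 0, "translation": [0, 4, 0], "twist": [0, 0, 0]}, {"grip": 0, "translation": [0, 4, 0], "twist": [0, 0, -6]}, {"grip": 0, "translation": [0, 4, 0], "twist": [0, 0, -12]}, {"grip": 0, "translation": [0, 4, 0], "twist": [0, 0, -18]}, {"grip": 0, "translation": [0, 4, 0], "twist": [0, 0, -24]}, {"grip": 0, "translation": [0, 4, 0], "twist": [0, 0, -30]}, {"grip": 0, "translation": [0, 4, 0], "twist": [0, 0, -36]}, {"grip": 0, "translation": [0, 4, 0], "twist": [0, 0, -42]}, {"grip": 0, "translation": [0, 4, 0], "twist": [0, 0, -48]}, {"grip": 0, "translation": [0, 4, 0], "twist": [0, 0, -54]}, {"grip": 0, "translation": [0, 4, 0], "twist": [0, 0, -60]}, {"grip": 0, "translation": [0, 4, 0], "twist": [0, 0, -66]}, {"grip": 0, "translation": [0, 4, 0], "twist": [0, 0, -72]}, {"grip": 0, "translation": [0, 4, 0], "twist": [0, 0, -77]}, {"grip": 0, "translation": [0, 4, 0], "twist": [0, 0, -82]}, {"grip": 0, "translation": [0, 4, 0], "twist": [0, 0, -86]}, {"grip": 0, "translation": [0, 4, 0], "twist": [0, 0, -86]}, {"grip": 0, "translation": [0, 4, 0], "twist": [0, 0, -86]}]'

```text
clock: 7.73
position: [449.9, -87.5, 86.7]
tool_rot: [3.133, 0.137, 0.011]
contact_force: [6.8, -8.9, -12.8]
finger_gap: 0.142
finger_force: 58.8
```

Emit:
step_arm --series '[{"grip": 0.7, "translation": [0, 0, 0], "twist": [0, 0, 0]}, {"grip": 0.7, "translation": [0, 0, 0], "twist": [0, 0, 0]}, {"grip": 0.7, "translation": [0, 0, 0], "twist": [0, 0, 0]}, {"grip": 0.7, "translation": [0, 0, 0], "twist": [0, 0, 0]}, {"grip": 0.7, "translation": [0, 0, 30], "twist": [0, 0, 0]}, {"grip": 0.7, "translation": [0, 0, 70], "twist": [0, 0, 0]}, {"grip": 0.7, "translation": [0, 0, 110], "twist": [0, 0, 0]}, {"grip": 0.7, "translation": [-20, 80, 200], "twist": [0, 0, 0]}, {"grip": 0.7, "translation": [-20, 150, 240], "twist": [0, 0, 0]}, {"grip": 0.7, "translation": [-20, 150, 240], "twist": [0, 0, 0]}, {"grip": 0.7, "translation": [-20, 150, 240], "twist": [0, 0, 0]}, {"grip": 0.7, "translation": [-20, 150, 240], "twist": [0, 0, 0]}, {"grip": 0.7, "translation": [-20, 150, 240], "twist": [0, 0, 0]}, {"grip": 0.7, "translation": [-20, 150, 240], "twist": [0, 0, 0]}]'

```text
clock: 8.9
position: [427.8, 65.5, 328.2]
tool_rot: [3.138, 0.14, 0.006]
contact_force: [0.4, -1.2, -0.4]
finger_gap: 0.701
finger_force: 0.0
```

```bash
python3 - <<'E'
from h import *
import pickle
w=shot('wrist','w4.png');s=read_state()
print(s['position'],s['contact_force'],s['tool_rot'])
pickle.dump(w,open('e.pkl','wb'))
E
```

```text
[427.28127543  64.66946764 326.50180494] [ 0.86144903 -0.87415738  0.03230084] [3.13845703e+00 1.37219117e-01 9.90523453e-04]
```

View pics/w4.png

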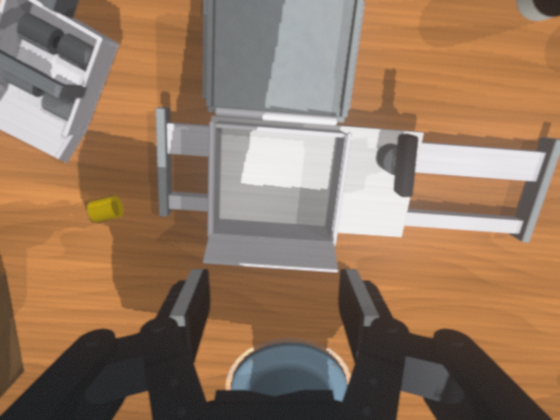

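The bin now sits in front of the shelf: its back corners are at (210,120) and (347,130), the rod ends at (216,112) and (338,121), and the front guide corners at (205,107) and (350,118). The knob bar lies across the rails.

```bash
python3 - <<'E'
from h import *
import pickle
w=pickle.load(open('e.pkl','rb'))
P=lambda u,v,z:ray(w,u,v,z)
for n,a,b in [('rod',P(216,112,108),P(338.5,121,108)),('guideout',P(204.5,106,114),P(350.5,117,114)),('bin back',P(210,121,82),P(347,131,82)),('bin front',P(209,232,84),P(336,242,84)),('shelf guides back',P(205,2,114),P(363,10,114))]:
    print(n,a.round(1),b.round(1),((a+b)/2).round(1),np.hypot(*(a-b)[:2]).round(1),'yaw',np.degrees(np.arctan2(-(a-b)[0],(a-b)[1])).round(2))
g=cv2.cvtColor(w['img'],cv2.COLOR_RGB2GRAY).astype(int)
print(g[180,200:225],g[180,325:360],g[80,195:225],g[80,335:365])
E
```

```text
rod [488.  133.5 108. ] [490.5   1.2 108. ] [489.3  67.4 108. ] 132.3 yaw 1.08
guideout [493.4 144.8 114. ] [496.1  -9.7 114. ] [494.7  67.6 114. ] 154.5 yaw 0.99
bin back [475.7 144.2  82. ] [478.7 -15.3  82. ] [477.2  64.4  82. ] 159.5 yaw 1.07
bin front [337.7 141.1  84. ] [338.4 -23.   84. ] [338.1  59.   84. ] 164.1 yaw 0.24
shelf guides back [589.  146.6 114. ] [595.9  -5.5 114. ] [592.4  70.5 114. ] 152.2 yaw 2.6
[ 85  86  85  86  87  86  89  99 122 143 156 157 151 139 126 114 113 111
 116 123 142 161 166 169 168] [224 224 219 194 163 141 123 114 110 110 111 111 115 138 168 186 206 222
 228 225 223 223 223 222 223 223 223 222 222 223 223 224 223 223 223] [ 83  83  84  85  84  81  87  92  98  99 102 106 111 113 115 112 102  93
  92 108 116 120 119 119 120 119 117 120 120 119] [163 159 157 158 159 156 155 143 121 100  97 124 149 166 171 171 170 165
 156 144 141 140 138 139 138 139 136 137 137 137]
```

Emit:
step_arm --series '[{"grip": 0.7, "translation": [84, 283, -90], "twist": [0, 0, 62]}, {"grip": 0.7, "translation": [84, 283, -90], "twist": [0, 0, 62]}, {"grip": 0.7, "translation": [84, 283, -90], "twist": [0, 0, 62]}, {"grip": 0.7, "translation": [84, 283, -90], "twist": [0, 0, 62]}, {"grip": 0.7, "translation": [84, 283, -90], "twist": [0, 0, 62]}, {"grip": 0.7, "translation": [84, 283, -90], "twist": [0, 0, 62]}, {"grip": 0.7, "translation": [84, 283, -90], "twist": [0, 0, 62]}, {"grip": 0.7, "translation": [84, 283, -90], "twist": [0, 0, 62]}, {"grip": 0.7, "translation": [84, 283, -90], "twist": [0, 0, 62]}, {"grip": 0.7, "translation": [84, 283, -90], "twist": [0, 0, 62]}, {"grip": 0.7, "translation": [84, 283, -90], "twist": [0, 0, 62]}, {"grip": 0.7, "translation": [84, 283, -90], "twist": [0, 0, 62]}]'

```text
clock: 9.95
position: [511.5, 346.1, 235.8]
tool_rot: [-2.624, -1.728, 0.002]
contact_force: [0.4, -0.3, -0.1]
finger_gap: 0.7
finger_force: 0.0
```

```bash
python3 - <<'E'
from h import *
import pickle
w=shot('wrist','w5.png');s=read_state()
print(s['position'],s['tool_rot'])
pickle.dump(w,open('f.pkl','wb'))
E
```

```text
[511.57963677 346.19486371 236.27373117] [-2.62342737e+00 -1.72829325e+00  5.74445552e-04]
```

View pics/w5.png

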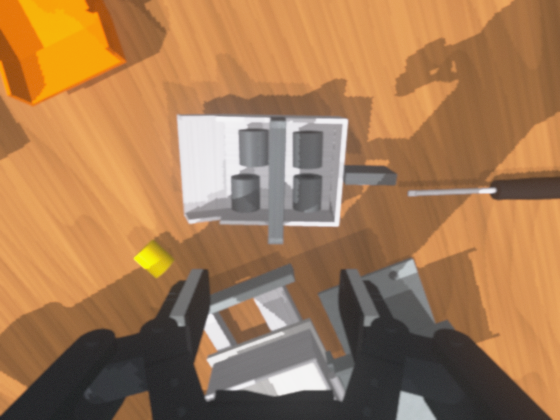

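The bail runs from (277,118) to (275,243), nearly parallel to the pads. The four bushes lie in the tray, and the fin is to the right at (370,175).

```bash
python3 - <<'E'
from h import *
import pickle
w=pickle.load(open('f.pkl','rb'))
P=lambda u,v,z:ray(w,u,v,z)
a,b=P(277.5,118,104),P(275.5,243,104);print('bail',a,b,(a+b)/2,np.hypot(*(a-b)[:2]),np.degrees(np.arctan2(-(a-b)[0],(a-b)[1])))
a,b=P(346,119,58),P(342,226,58);print('tail',a,b,(a+b)/2,np.hypot(*(a-b)[:2]),np.degrees(np.arctan2(-(a-b)[0],(a-b)[1])))
a=P(394,178,72);print('fin',a)
E
```

```text
bail [540.19446861 404.60067092 104.        ] [494.18114002 301.24203911 104.        ] [517.18780432 352.92135501 104.        ] 113.13811549242965 -23.997733445792157
tail [599.22455211 374.76171457  58.        ] [558.83435672 272.1384346   58.        ] [579.02945442 323.45007458  58.        ] 110.28556330878986 -21.483473672175577
fin [621.4666295 305.9201984  72.       ]
```

Emit:
step_arm --series '[{"grip": 0.7, "translation": [5, 5, -40], "twist": [0, 0, 0]}, {"grip": 0.7, "translation": [5, 5, -80], "twist": [0, 0, 0]}, {"grip": 0.7, "translation": [5, 5, -110], "twist": [0, 0, 0]}, {"grip": 0.7, "translation": [5, 5, -135], "twist": [0, 0, 0]}, {"grip": 0.7, "translation": [5, 5, -149], "twist": [0, 0, 0]}, {"grip": 0.7, "translation": [5, 5, -149], "twist": [0, 0, 0]}, {"grip": 0.7, "translation": [5, 5, -149], "twist": [0, 0, 0]}, {"grip": 0.3, "translation": [5, 5, -149], "twist": [0, 0, 0]}, {"grip": 0, "translation": [5, 5, -149], "twist": [0, 0, 0]}, {"grip": 0, "translation": [5, 5, -149], "twist": [0, 0, 0]}, {"grip": 0, "translation": [5, 5, -149], "twist": [0, 0, 0]}, {"grip": 0, "translation": [5, 5, -149], "twist": [0, 0, 0]}, {"grip": 0, "translation": [5, 5, -149], "twist": [0, 0, 0]}, {"grip": 0, "translation": [5, 5, -149], "twist": [0, 0, 0]}]' --newtons 70

```text
clock: 11.17
position: [516.4, 352.4, 87.6]
tool_rot: [2.621, 1.732, 0.0]
contact_force: [-0.5, 0.2, 0.1]
finger_gap: 0.001
finger_force: 0.0
```

```bash
python3 - <<'E'
from h import *
import pickle
w=shot('wrist');s=shot('side')
pickle.dump((w,s),open('g.pkl','wb'))
B=lambda c:cv2.cvtColor(c['img'],cv2.COLOR_RGB2BGR)
o=np.zeros((480,800,3),np.uint8)
o[:300,:400]=cv2.resize(B(w),(400,300)); o[:480,400:]=cv2.resize(B(s)[210:345,210:330],(400,480),interpolation=cv2.INTER_CUBIC)[:480]
cv2.imwrite('pics/g.png',o)
E
```

```text
(no output)
```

View pics/g.png

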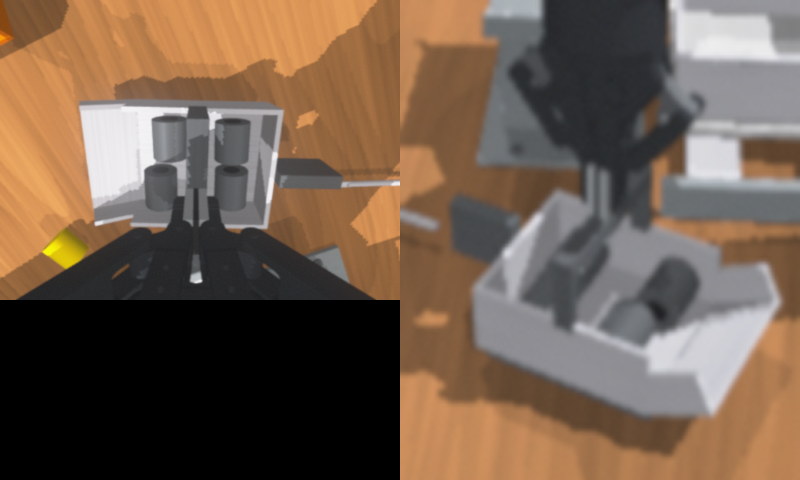

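The fingers shut beyond the bail's near end. I'll check the geometry in both views.

```bash
python3 - <<'E'
from h import *
import pickle
w,s=pickle.load(open('g.pkl','rb')); st=read_state()
print(st['position'],st['tool_rot'],w['world_from_camera'].round(2).tolist())
P=lambda u,v,z:ray(w,u,v,z)
k=1.4
print('bail far end',P(198*k,108*k,104),'tail corners',P(284*k,108*k,58),P(268*k,227*k,58),'spout',P(80*k,103*k,36),P(97*k,224*k,36))
print('TCP in wrist',proj(w,st['position'])/k,'in side',proj(s,st['position']))
f=480/135;g=400/120
q=lambda x,y:(210+(x-400)/g,210+y/f)
for n,x,y,z in [('bail near end',567,250,104),('tail near corner',475,285,58),('tail far corner',560,192,58),('spout tip',778,302,36),('spout near',712,412,36)]:
    print(n,ray(s,*q(x,y),z).round(0))
print('pix of tip in crop', [((proj(s,st['position'])-210)*[g,f]+[400,0])])
E
```

```text
[516.29675119 352.33881495  87.44896378] [-2.62071243e+00 -1.73247096e+00  1.83142984e-04] [[0.92, 0.37, 0.13, 550.21], [-0.39, 0.87, 0.3, 430.54], [-0.0, -0.33, 0.94, 247.01], [0.0, 0.0, 0.0, 1.0]]
bail far end [542.31042698 408.64076916 104.        ] tail corners [601.10236949 375.51536044  58.        ] [556.62096996 275.39232134  58.        ] spout [446.85018705 441.88725186  36.        ] [397.15000833 329.36931894  36.        ]
TCP in wrist [194.94951791 188.93130022] in side [270.82603006 275.4497207 ]
bail near end [536. 390. 104.]
tail near corner [598. 371.  58.]
tail far corner [551. 275.  58.]
spout tip [400. 348.  36.]
spout near [444. 445.  36.]
pix of tip in crop [array([602.75343353, 232.71011803])]
```

```bash
python3 - <<'E'
from h import *
import pickle
w,s=pickle.load(open('g.pkl','rb')); w5=pickle.load(open('f.pkl','rb')); s0=pickle.load(open('a.pkl','rb'))['side']
def tri(c1,p1,c2,p2):
    L=[]
    for c,p in((c1,p1),(c2,p2)):
        a,b=ray(c,*p,0),ray(c,*p,100); d=(b-a)/np.linalg.norm(b-a); L.append((a,np.eye(3)-np.outer(d,d)))
    x=np.linalg.solve(L[0][1]+L[1][1],L[0][1]@L[0][0]+L[1][1]@L[1][0])
    return x.round(1),[np.linalg.norm(M@(x-a)).round(1) for a,M in L]
for q in[(260,280.4),(260,282)]:
    print(tri(w5,(277.5,118),s,q),tri(w,(277.2,151),s,q))
for z in(84,97,104): print(z,[proj(s0,(x,y,z)).round(1) for x,y in((540,404),(517,353),(494,301))])
g=cv2.cvtColor(s0['img'],cv2.COLOR_RGB2GRAY)
print('side0 x255..292'); 
for r in range(250,304,2): print(r,g[r,252:294:2])
E
```

```text
(array([537.7, 405.1, 115.5]), [np.float64(2.7), np.float64(2.7)]) (array([538.9, 410.3, 119.3]), [np.float64(4.4), np.float64(4.4)])
(array([537.7, 404.8, 111.2]), [np.float64(2.7), np.float64(2.7)]) (array([538.8, 409.7, 114.7]), [np.float64(4.2), np.float64(4.2)])
84 [array([257.7, 292.1]), array([270.5, 276.9]), array([282.1, 262.7])]
97 [array([257.7, 287.2]), array([270.5, 272.1]), array([282.2, 258.1])]
104 [array([257.6, 284.5]), array([270.5, 269.5]), array([282.3, 255.5])]
side0 x255..292
250 [122 100  97  97 102 123 107 112 105  88  85  88  89  88  89  87  78  74
  76  79  79]
252 [148 144 142 142 143 139 115  91  86  70  69  85  89  90  89  85  78  75
  76  79  79]
254 [147 144 143 144 140 108  92  91  89  82  81  88  89  90 100  92  81  77
  76  78  79]
256 [108 107 109 110 107 103 105 103  99  97  97  97  96 100 118 114 105  84
  76  78  80]
258 [116 116 117 115  82  81  81  82  79  76  76  76  89 110 115 116 106  83
  80  84  83]
260 [119 117 120  99  77  76  76  77  77  76  75  81 111 115 116 107  92  83
  98 111 107]
262 [119 118 130 122  83  75  76  78  77  77  81 1
[... 1160 characters left out ...]
8  75  88  99 118 120 122 123 122 123 124  96  63
  62  67  74]
290 [ 77  76  72  70  72  81  73  89 117 120 121 121 121 121 121 107  67  62
  64  69  74]
292 [ 78  76  71  69  72  84  90 115 122 122 125 136 122 120 111  79  70  69
  68  74  73]
294 [ 76  76  72  69  71  86 113 121 122 123 138 134 101  90  82  70  61  57
  66  71  70]
296 [103  98  80  70  71  90 120 122 123 138 139  89  65  63  65  67  50  34
  46  66  67]
298 [141 138  93  68  71  90 120 122 128 145 106  70  64  66  66  67  63  39
  34  61  67]
300 [136 135  96  68  72 110 139 129 146 114  72  63  65  67  67  66  65  58
  57  67  75]
302 [136 134 121 104  88 150 169 139 135  87  64  65  65  67  67  65  63  75
  80  84 104]
```

```bash
python3 - <<'E'
from h import *
import pickle
w,s=pickle.load(open('g.pkl','rb')); w3=pickle.load(open('c.pkl','rb'))
st=read_state();print(st['finger_gap'],st['finger_force'],st['contact_force'])
for n,c in(('now',w),('knob',w3)):
    g=cv2.cvtColor(c['img'],cv2.COLOR_RGB2GRAY)
    for r in (255,270,280,290,300,310,320,335): print(n,r,g[r,228:324:3])
E
```

```text
0.0008780636101132451 0.0 [-0.78996765  0.35499338 -0.63916162]
now 255 [ 91  90  88  82  81  89  83 141 153 152 149 124 113  84  81  80  83  83
  81  82  85 144 150 150 105  70  73  81  84  89  92  94]
now 270 [ 88  87  83  80  78  76  73 138 153 152 146 110 110 110  86  47  51 105
 111 109 117 150 154 151  95  68  75  80  83  90  91  93]
now 280 [ 91  87  83  79  76  63  53  51  51  50  89 110 110 110  87  44  49 105
 108 110 108  61  49  50  47  49  73  79  85  90  91  92]
now 290 [ 99  98  97  92  78  52  50  51  48  50  99 109 110 112  82  44  47 104
 110 109 109  78  47  49  48  47  59  79  83  91  91  94]
now 300 [117 116 117 116  77  46  48  47  49  60 107 110 109 110  75  42  46  97
 107 109 109  91  47  47  45  45  49 102 114 116 115 117]
now 310 [117 118 116 102  50  48  45  46  46  45  47  67 119 140  85  49  50 121
 137  96  51  48  45  47  47  45  46  65 111 114 116 113]
now 320 [110  89  45  46  45  45  49  50  53  49  45  43  44  44  46  48  50  41
  46  44  44  46  48  50  49  44  45  46  44  68 113 118]
now 335 [42 43 43 41 43 45 42 43 43 43 40 44 44 40 45 48 45 39 
[... 367 characters left out ...]
92  74  46  50  49  48  48  49  49  46
  46  43  42  50  87  90  88  87  52  48  48  48 103 184]
knob 290 [61 57 58 55 58 88 91 91 91 55 46 46 44 44 45 45 46 45 45 42 41 41 75 88
 87 90 74 46 47 48 47 84]
knob 300 [50 49 51 49 76 89 90 89 82 46 41 44 47 45 48 50 45 48 45 42 37 40 56 87
 88 87 88 53 46 42 42 43]
knob 310 [ 47  44  46  46  43  50  82 135 119  54  45  44  51  51  49  51  50  50
  47  41  38  42  60 110 101  59  44  42  42  46  44  43]
knob 320 [43 46 44 42 43 42 43 40 43 48 41 47 50 50 47 52 49 51 45 49 92 42 44 43
 39 43 44 41 44 47 47 43]
knob 335 [ 39  40  39  39  41  40  40  37  38  47  42  48  51  50  49  52  54  49
  47  74 165  52  43  41  41  43  42  40  41  40  39  40]
```

```bash
python3 - <<'E'
from h import *
import pickle
w,s=pickle.load(open('g.pkl','rb')); w5=pickle.load(open('f.pkl','rb'))
for n,c,r0,r1 in(('w5',w5,108,130),('w',w,138,172)):
    g=cv2.cvtColor(c['img'],cv2.COLOR_RGB2GRAY)
    for r in range(r0,r1,2): print(n,r,g[r,258:298:2])
g=cv2.cvtColor(w5['img'],cv2.COLOR_RGB2GRAY)
for r in range(212,250,3): print('w5',r,g[r,258:298:2])
print(w['K'])
T=w['world_from_camera']
for z in(60,80,104): print(z,[proj(c,(540,405,z)).round(1) for c in(w5,w)],[proj(c,(495,301,z)).round(1) for c in(w5,w)])
E
```

```text
w5 108 [103 104 106 103 107 105 105 103 104 103  99 106 107 106 106 105 103 102
 107 109]
w5 110 [103 104 104 106 106 106 105 103 105 102 100 102 108 106 104 105 103 103
 103 108]
w5 112 [101 103 105 107 106 106 105 104 103 103 102 101 106 106 105 105 104 103
 102 106]
w5 114 [113 113 112 116 113 112 114 108 110 109 108 107 109 113 110 109 108 108
 107 109]
w5 116 [143 142 141 141 139 134 120 108 109 108 108 107 107 111 122 124 125 124
 124 124]
w5 118 [223 223 222 226 228 216 149  89  84  84  84  85  84  94 145 163 163 161
 159 156]
w5 120 [233 233 234 236 241 231 160 113 109 111 110 112 110 114 166 190 204 201
 186 184]
w5 122 [194 196 208 217 220 210 164 154 157 161 167 169 164 163 194 224 234 226
 212 211]
w5 124 [164 165 177 189 191 185 162 161 164 168 172 175 175 171 201 231 233 232
 231 231]
w5 126 [163 164 173 188 191 184 161 162 162 164 169 171 169 173 206 231 232 232
 232 232]
w5 128 [127 132 145 163 171 172 150 146 152 151 155 154 152 155 208 232 233 233
 232 231]
w 138 [102  98  99  99  98  96  98  98  97  97  96  92  93 100 102 101  99  98
  97  96]
w 140 [113 113 113 11
[... 2291 characters left out ...]
2
 121 121]
w5 242 [115 115 115 115 117 132 149 150 149 149 148 147 140 122 120 123 124 125
 122 121]
w5 245 [113 115 115 117 115 116 118 122 124 126 125 124 125 123 122 122 124 124
 122 120]
w5 248 [109 113 116 115 117 116 114 115 118 121 123 122 121 122 121 120 123 123
 124 120]
[[340.73707542   0.         273.89337592]
 [  0.         340.73707542 210.46923835]
 [  0.           0.           1.        ]]
60 [array([276.7, 114.4]), array([275.2, 145.9])] [array([276.2, 225.5]), array([273.9, 320.4])]
80 [array([276.9, 115.7]), array([275.3, 151.9])] [array([276.3, 232.9]), array([273.9, 341.5])]
104 [array([277.1, 117.6]), array([275.5, 161.3])] [array([276.4, 242.9]), array([273.9, 372.7])]
```

```bash
python3 - <<'E'
from h import *
import pickle
w,s=pickle.load(open('g.pkl','rb'))
g=cv2.cvtColor(w['img'],cv2.COLOR_RGB2GRAY)
for r in list(range(172,256,12))+list(range(256,282,3)): print(r,g[r,240:312:3])
for z in (79.5,87.4,98,110): 
    R_=R.from_rotvec(read_state()['tool_rot']); p=read_state()['position']
    q=p+R_.apply([0,0,87.4-z]); print(z,[proj(w,q+R_.apply([dx,0,0])).round(0) for dx in(-11,0,11)])
E
```

```text
172 [118 116 121 116 108  97  91 115 125 123 124 121 122 124 122 121 122 127
 215 227 183  90  79  74]
184 [125 118 121 117 109 100  91 109 125 123 125 122 124 122 122 121 120 110
 144 151 122 107 115 122]
196 [125 120 124 116 108  98  89 108 105  88  87  84  86  84  84  84  86  93
 146 148 113  73  96 117]
208 [124 119 119 118 107  99  90 108  88  87  87  85  85  85  83  85  84 102
 152 154 107  71  76  81]
220 [114  98 101 101  95  92  88 106  89  85  86  84  86  86  83  83  84 116
 151 150  98  70  76  80]
232 [ 90 130 171 178 179 180 177 124  98  86  84  85  84  84  84  84  85 127
 149 149 148 124  87  70]
244 [ 78  85  86 175 181 182 180 131 121  90  83  84  84  85  84  88  96 138
 153 152 119  68  73  68]
256 [ 84  89  84 140 153 154 150 123 112  86  83  83  83  84  81  81  87 145
 152 151 104  70  76  77]
259 [ 79  84  83 137 154 153 150 107  85  82  82  81  82  83  81  82  86 145
 147 150 104  68  74  76]
262 [ 81  76  77 135 148 147 145 108  86  86  81  75  79  83  82  86  88 141
 148 147 101  69  74  78]
265 [ 78  75  71 138 154 154 150 113 108 108  89  46  55 104 108 108 108 147
 150 147  95  69  74  77]
268 [ 80  74  72 138 152 152 147 113 110 109  90  47  54 106 110 110 112 148
 151 151  96  70  74  79]
271 [ 77  73  75 136 151 153 144 112 109 111  88  47  53 105 109 110 116 151
 153 153  91  68  77  80]
274 [ 77  74  71  99 109 110 110 110 109 109  85  46  51 105 109 108 110 109
 106 108  73  69  75  80]
277 [ 78  72  58  50  52  49  82 111 109 110  86  46  52 104 111 108 107  57
  50  50  49  63  75  80]
280 [ 76  63  53  51  51  50  89 110 110 110  87  44  49 105 108 110 108  61
  49  50  47  49  73  79]
79.5 [array([273., 275.]), array([273., 258.]), array([273., 239.])]
87.4 [array([273., 283.]), array([273., 265.]), array([273., 245.])]
98 [array([273., 294.]), array([273., 275.]), array([273., 255.])]
110 [array([273., 308.]), array([273., 288.]), array([273., 267.])]
```

Emit:
step_arm --series '[{"grip": 0, "translation": [0, 0, 20], "twist": [0, 0, 0]}, {"grip": 0, "translation": [0, 0, 50], "twist": [0, 0, 0]}, {"grip": 0, "translation": [0, 0, 50], "twist": [0, 0, 0]}, {"grip": 0, "translation": [0, 0, 50], "twist": [0, 0, 0]}]'

```text
clock: 11.6
position: [517.8, 353.0, 139.9]
tool_rot: [2.62, 1.732, 0.007]
contact_force: [-0.7, 0.3, -0.7]
finger_gap: 0.002
finger_force: 0.0
```

```bash
python3 - <<'E'
from h import *
import pickle
w=shot('wrist');s=shot('side');st=read_state();pickle.dump((w,s),open('h.pkl','wb'))
print(st['position'],st['contact_force'],st['finger_gap'],st['finger_force'])
g=cv2.cvtColor(w['img'],cv2.COLOR_RGB2GRAY)
for r in range(196,290,4): print(r,g[r,240:312:3])
E
```

```text
[515.91751549 352.15089405 136.8202886 ] [-0.78655393 -0.26308299 -0.30932718] -0.0010611045770725976 0.0
196 [141 133 126 132 123 112  99 113 143 142 142 143 141 138 137 148 158 155
 112 119 126  96  97 102]
200 [140 132 127 132 123 110 107 128 143 143 141 143 140 139 138 149 158 155
 106 118 128 104  99 102]
204 [151 150 160 167 178 185 190 163 143 143 140 143 143 140 135 151 159 159
 148 132 126  97  96 101]
208 [149 162 193 194 193 194 193 165 144 142 139 143 142 139 136 152 159 161
 162 159 149 139 118 108]
212 [ 80  86  89 139 187 187 187 156 141 142 142 143 141 138 134 149 156 154
 130  80  75  71  60  56]
216 [ 82  83  82  99 185 194 191 156 140 140 139 143 141 138 134 154 160 160
 109  74  76  74  67  60]
220 [ 89  89  91 101 185 191 189 157 141 142 140 143 139 137 133 153 159 157
 107  79  84  86  87  85]
224 [ 93  89  93  98 181 188 187 157 140 141 140 141 140 138 133 155 156 157
 102  79  85  90  96  99]
228 [ 92  88  94  95 152 163 159 146 142 141 139 140 141 138 130 153 156 155
  99  78  84  90  94  99]
232 [ 91  88  87  96 155 159 161 144 141 141 139 142 140 137 132 15
[... 777 characters left out ...]
 122 119 120 113 114 114  99  71  74 109 111 112 115 121
 120 121 120 120 119 120]
268 [121 120 120 118 120 118 118 115 115 114  92  52  59 111 115 114 114 118
 120 119 118 119 119 119]
272 [120 121 121 117 119 118 117 115 114 114  90  50  55 108 113 113 115 118
 117 116 117 120 120 120]
276 [181 180 142  60  54  56  81 115 113 114  89  50  56 108 115 113 109  61
  54  54  74 156 170 171]
280 [113  91  54  53  53  52  90 114 114 113  89  50  53 105 114 114 112  63
  53  51  52  66 138 148]
284 [107  66  51  51  53  51  94 113 113 114  84  48  52 106 113 113 113  71
  53  52  50  53  93 112]
288 [107  61  53  53  54  54 100 115 114 112  85  48  53 107 114 112 113  75
  52  53  53  53  79 111]
```

```bash
python3 - <<'E'
from h import *
import pickle
w,s=pickle.load(open('h.pkl','rb')); w_,sg=pickle.load(open('g.pkl','rb')); s0=pickle.load(open('a.pkl','rb'))['side']
p=np.array([515.9,352.1,136.8])
for zt in(8,0,-10,-18): print(zt,'now',proj(s,p-[0,0,zt]).round(1),'then',proj(s,np.array([516.3,352.3,87.4])-[0,0,zt]).round(1))
for n,c in(('now',s),('then',sg)):
    d=np.abs(c['img'].astype(int)-s0['img']).sum(2)
    for r in range(236,292,3): print(n,r,d[r,256:290:2])
E
```

```text
8 now [271.1 259.9] then [270.8 278.4]
0 now [271.1 256.8] then [270.8 275.5]
-10 now [271.1 252.9] then [270.8 271.8]
-18 now [271.2 249.7] then [270.9 268.8]
now 236 [ 11  14  10   4 120  25  72 121 158 176 194 280 284 243  58   8  10]
now 239 [ 11  11  12   1 110  35  35  49  37 168 201 224 182 169 130 126 126]
now 242 [ 11  12  15   1 103  37  25  59  33 167 201 211 176 153 134 135 143]
now 245 [ 12  12  13   6  91  41  26  59  33 167 160 112  24  12  61  58  76]
now 248 [ 10  10  11   7   7  23 145   3   0 115  44   4  11   8  10   6  11]
now 251 [ 99  99 107 148  91  10   7 104  98   7  10  12  10  12   8   9   8]
now 254 [159 161 140  42   6  10   9  12   9   9  13   5  31  10  12  30  80]
now 257 [ 60  53   2  12  13   8  14   7  11  11   9   2  83 110  87 100 160]
now 260 [130  58   7   9   9  10   9  12  11   6  14  15   7  91  78 101  80]
now 263 [168 171  76  14   4  12   8  11  12  13  13  12   6  53  43  60  59]
now 266 [124  34  72 124 151 130  56   7  12  14  15   9  27  14   5   6  10]
now 269 [21 10 18 13 13  7 11 12 13 14  6  9  0  7  8  6 15]
now 272 [21 13 16 15 
[... 1138 characters left out ...]
  16  50 123  81 137  41 190 221 153  93  65  29 124  72]
then 266 [180  40  78 121 213 124  49  55  62 209 192 104  60  14  16 144  72]
then 269 [131   2  18  16  16  25 121   7  48 138  84  58   2   7  13  28  24]
then 272 [ 62  13  21  15   9 112 148  91  11   8  21   2   6   7  21 105 152]
then 275 [ 55  15  13  81 150 151 104  20   8   6  14  20  18  14  19  20  27]
then 278 [ 27   3  98 151 152  76   1  12  12  18  21  20  20  18  17  18  17]
then 281 [14 37 76 77 34  3 26 50  8 18 18 20 20 19 17 17 18]
then 284 [ 3 15 22  7  5 46 87  4 13 16 16 17 19 18 16 14 12]
then 287 [11 10 14 10 18 85 11 12 17 19 14 15 16 19 17 10  9]
then 290 [ 9 12  8  1  3  6 14 16 15 16 20 18 17 13 10  8 10]
```

Both cameras put the closed fingertips about 18 mm above the reported TCP height, so the first close was over the top of the bail. I'll go about 24 mm lower.

Emit:
step_arm --series '[{"grip": 0.7, "translation": [0, 0, 0], "twist": [0, 0, 0]}, {"grip": 0.7, "translation": [0, 0, 0], "twist": [0, 0, 0]}, {"grip": 0.7, "translation": [0, 0, 0], "twist": [0, 0, 0]}, {"grip": 0.7, "translation": [0, 0, 0], "twist": [0, 0, 0]}, {"grip": 0.7, "translation": [0, 0, 0], "twist": [0, 0, 0]}, {"grip": 0.7, "translation": [0, 0, -30], "twist": [0, 0, 0]}, {"grip": 0.7, "translation": [0, 0, -55], "twist": [0, 0, 0]}, {"grip": 0.7, "translation": [0, 0, -73], "twist": [0, 0, 0]}, {"grip": 0.7, "translation": [0, 0, -73], "twist": [0, 0, 0]}, {"grip": 0.7, "translation": [0, 0, -73], "twist": [0, 0, 0]}, {"grip": 0, "translation": [0, 0, -73], "twist": [0, 0, 0]}, {"grip": 0, "translation": [0, 0, -73], "twist": [0, 0, 0]}, {"grip": 0, "translation": [0, 0, -73], "twist": [0, 0, 0]}, {"grip": 0, "translation": [0, 0, -73], "twist": [0, 0, 0]}, {"grip": 0, "translation": [0, 0, -73], "twist": [0, 0, 0]}, {"grip": 0, "translation": [0, 0, -73], "twist": [0, 0, 0]}, {"grip": 0, "translation": [0, 0, -73], "twist": [0, 0, 0]}]' --newtons 70

```text
clock: 13.12
position: [517.0, 352.9, 66.1]
tool_rot: [-2.621, -1.732, -0.003]
contact_force: [-2.2, -0.1, 6.7]
finger_gap: 0.145
finger_force: 70.1
```

Emit:
step_arm --series '[{"grip": 0, "translation": [0, 0, 5], "twist": [0, 0, 0]}, {"grip": 0, "translation": [0, 0, 20], "twist": [0, 0, 0]}, {"grip": 0, "translation": [0, 0, 40], "twist": [0, 0, 0]}, {"grip": 0, "translation": [0, 0, 65], "twist": [0, 0, 0]}, {"grip": 0, "translation": [0, 0, 90], "twist": [0, 0, 0]}, {"grip": 0, "translation": [0, 0, 115], "twist": [0, 0, 0]}, {"grip": 0, "translation": [0, 0, 135], "twist": [0, 0, 0]}, {"grip": 0, "translation": [0, 0, 145], "twist": [0, 0, 0]}, {"grip": 0, "translation": [0, 0, 150], "twist": [0, 0, 0]}, {"grip": 0, "translation": [0, 0, 150], "twist": [0, 0, 0]}, {"grip": 0, "translation": [0, 0, 150], "twist": [0, 0, 0]}]' --newtons 90

```text
clock: 14.03
position: [515.3, 351.9, 212.3]
tool_rot: [-2.62, -1.732, 0.005]
contact_force: [-0.6, -0.2, -7.6]
finger_gap: 0.143
finger_force: 88.2
```

Emit:
step_arm --series '[{"grip": 0, "translation": [1, -4, 0], "twist": [0, 0, 0.5]}, {"grip": 0, "translation": [2, -15, 0], "twist": [0, 0, 1.5]}, {"grip": 0, "translation": [4, -31, 0], "twist": [0, 0, 3]}, {"grip": 0, "translation": [7, -50, 0], "twist": [0, 0, 4.5]}, {"grip": 0, "translation": [10, -71, 0], "twist": [0, 0, 6]}, {"grip": 0, "translation": [13, -93, 0], "twist": [0, 0, 8]}, {"grip": 0, "translation": [16, -116, 0], "twist": [0, 0, 10]}, {"grip": 0, "translation": [19, -139, 0], "twist": [0, 0, 12]}, {"grip": 0, "translation": [22, -162, 0], "twist": [0, 0, 14]}, {"grip": 0, "translation": [25, -185, 0], "twist": [0, 0, 16]}, {"grip": 0, "translation": [28, -207, 0], "twist": [0, 0, 18]}, {"grip": 0, "translation": [31, -228, 0], "twist": [0, 0, 20]}, {"grip": 0, "translation": [34, -247, 0], "twist": [0, 0, 21.5]}, {"grip": 0, "translation": [36, -263, 0], "twist": [0, 0, 23]}, {"grip": 0, "translation": [38, -275, 0], "twist": [0, 0, 24]}, {"grip": 0, "translation": [39, -282, 0], "twist": [0, 0, 24.3]}, {"grip": 0, "translation": [39, -284, 0], "twist": [0, 0, 24.3]}, {"grip": 0, "translation": [39, -284, 0], "twist": [0, 0, 24.3]}, {"grip": 0, "translation": [39, -284, 0], "twist": [0, 0, 24.3]}, {"grip": 0, "translation": [39, -284, 0], "twist": [0, 0, 24.3]}]'

```text
clock: 15.7
position: [555.1, 69.1, 214.2]
tool_rot: [-2.196, -2.246, 0.0]
contact_force: [-0.1, 0.5, -7.3]
finger_gap: 0.137
finger_force: 88.2
```

```bash
python3 - <<'E'
from h import *
import pickle
t=shot('top');w=shot('wrist');s=shot('side');st=read_state()
pickle.dump((t,w,s),open('i.pkl','wb'))
print(st['position'],st['tool_rot'],st['contact_force'],st['finger_gap'])
g=cv2.cvtColor(w['img'],cv2.COLOR_RGB2GRAY)
# predicted positions in wrist view of tray points if tray hangs level
p=st['position'];yaw=np.radians(1.2);c,s_=np.cos(yaw),np.sin(yaw)
zb=p[2]-66-0
o=np.array([p[0]+3*c,p[1]+3*s_,zb])
for n,q in dict(bail1=(-3,56,104),bail2=(-3,-56,104),tailL=(62,55,58),tailR=(62,-55,58),spL=(-105,55,36),fin=(114,0,72)).items():
    P=o+[q[0]*c-q[1]*s_,q[0]*s_+q[1]*c,q[2]];print(n,P.round(0),'wrist',proj(w,P).round(0),'side',proj(s,P).round(0))
E
```

```text
[555.23661934  68.96166239 214.47802204] [-2.19635724e+00 -2.24610458e+00 -6.81575750e-05] [ 0.85581495 -0.48802227 -7.27648668] 0.14092400704638622
bail1 [554. 125. 252.] wrist [272. 177.] side [261. 162.]
bail2 [556.  13. 252.] wrist [272. 409.] side [264. 144.]
tailL [619. 125. 206.] wrist [405. 157.] side [235. 178.]
tailR [621.  15. 206.] wrist [381. 340.] side [240. 160.]
spL [452. 122. 184.] wrist [ 89. 150.] side [303. 187.]
fin [672.  71. 220.] wrist [504. 271.] side [217. 163.]
```

```bash
python3 - <<'E'
from h import *
import pickle
t,w,s=pickle.load(open('i.pkl','rb'))
g=cv2.cvtColor(w['img'],cv2.COLOR_RGB2GRAY)
print('col272 rows150..196',g[150:198:2,272])
for r in (165,180,200,240): print(r,'cols 370..430',g[r,370:432:2])
print('col 240,330 rows 130..180');print(g[130:180:2,235]);print(g[130:180:2,330])
E
```

```text
col272 rows150..196 [109 110 108  87  63  60  64  63  63  63  63  62  63  63  65  70  77  77
  77  75  76  76  76  77]
165 cols 370..430 [167 167 167 167 166 167 168 168 169 168 169 167 170 168 167 171 178 179
 169 157 112  98 103 105 102 103  99  98 100 100 100]
180 cols 370..430 [144 140 115  95  94  92  95  95  96  95  96  94  95  95 114 160 167 167
 154 111 101 106 105 103 102  99 100 100 100  99  99]
200 cols 370..430 [140 111  95  96  96  96  93  94  96  95  93  93  95 130 164 167 166 140
 107 106 105 103 104 100  99 102 100 100 102 103 101]
240 cols 370..430 [ 95  95  96  95  94  94  95  94  94  95 103 134 140 138 116  75  65  67
  66  69  68  67  66  68  65  70  69  66  68  66  68]
col 240,330 rows 130..180
[107 107 106 107 109 109 109 109 108 112 111 111 110 110 115 138 143 141
 143 138  90  62  49  55  65]
[104 105 104 105 106 107 105 107 106 109 110 109 110 109 111 147 165 167
 166 151 141 111  62  50  46]
```

Emit:
step_arm --series '[{"grip": 0, "translation": [0, 1, -8], "twist": [0, 0, 0]}, {"grip": 0, "translation": [0, 1, -20], "twist": [0, 0, 0]}, {"grip": 0, "translation": [0, 1, -31], "twist": [0, 0, 0]}, {"grip": 0, "translation": [0, 1, -38], "twist": [0, 0, 0]}, {"grip": 0, "translation": [0, 1, -42], "twist": [0, 0, 0]}, {"grip": 0, "translation": [0, 1, -44], "twist": [0, 0, 0]}, {"grip": 0, "translation": [0, 1, -45], "twist": [0, 0, 0]}, {"grip": 0, "translation": [0, 1, -46], "twist": [0, 0, 0]}, {"grip": 0, "translation": [0, 1, -46], "twist": [0, 0, 0]}]'

```text
clock: 16.6
position: [555.7, 69.3, 168.9]
tool_rot: [2.197, 2.245, 0.001]
contact_force: [-0.3, 0.1, -6.6]
finger_gap: 0.141
finger_force: 88.2
```

Emit:
step_arm --series '[{"grip": 0, "translation": [0, 0, -1], "twist": [0, 0, 0]}, {"grip": 0, "translation": [0, 0, -2], "twist": [0, 0, 0]}, {"grip": 0, "translation": [0, 0, -3], "twist": [0, 0, 0]}, {"grip": 0, "translation": [0, 0, -3.5], "twist": [0, 0, 0]}, {"grip": 0, "translation": [0, 0, -3.5], "twist": [0, 0, 0]}]'

```text
clock: 17.02
position: [555.6, 69.2, 166.2]
tool_rot: [2.197, 2.245, 0.0]
contact_force: [-4.1, -0.8, 1.7]
finger_gap: 0.143
finger_force: 89.4
```

Emit:
step_arm --series '[{"grip": 0.2, "translation": [0, 0, 0], "twist": [0, 0, 0]}, {"grip": 0.3, "translation": [0, 0, 0], "twist": [0, 0, 0]}, {"grip": 0.5, "translation": [0, 0, 0], "twist": [0, 0, 0]}, {"grip": 0.5, "translation": [0, 0, 0], "twist": [0, 0, 0]}, {"grip": 0.5, "translation": [0, 0, 0], "twist": [0, 0, 0]}, {"grip": 0.5, "translation": [0, 0, 20], "twist": [0, 0, 0]}, {"grip": 0.5, "translation": [0, 0, 50], "twist": [0, 0, 0]}, {"grip": 0.5, "translation": [0, 0, 90], "twist": [0, 0, 0]}, {"grip": 0.5, "translation": [-20, 0, 110], "twist": [0, 0, 0]}, {"grip": 0.5, "translation": [-20, 0, 110], "twist": [0, 0, -20]}, {"grip": 0.5, "translation": [-20, 0, 110], "twist": [0, 0, -40]}, {"grip": 0.5, "translation": [-20, 0, 110], "twist": [0, 0, -60]}, {"grip": 0.5, "translation": [-20, 0, 110], "twist": [0, 0, -80]}, {"grip": 0.5, "translation": [-20, 0, 110], "twist": [0, 0, -90]}, {"grip": 0.5, "translation": [-20, 0, 110], "twist": [0, 0, -90]}, {"grip": 0.5, "translation": [-20, 0, 110], "twist": [0, 0, -90]}, {"grip": 0.5, "translation": [-20, 0, 110], "twist": [0, 0, -90]}, {"grip": 0.5, "translation": [-20, 0, 110], "twist": [0, 0, -90]}, {"grip": 0.5, "translation": [-20, 0, 110], "twist": [0, 0, -90]}, {"grip": 0.5, "translation": [-20, 0, 110], "twist": [0, 0, -90]}]'

```text
clock: 18.68
position: [535.5, 69.4, 275.1]
tool_rot: [3.124, 0.331, 0.001]
contact_force: [0.3, -0.3, -0.0]
finger_gap: 0.498
finger_force: 0.0
```

```bash
python3 - <<'E'
from h import *
import pickle
w=shot('wrist');s=shot('side');t=shot('top');st=read_state()
pickle.dump((t,w,s),open('j.pkl','wb'))
print(st['position'],st['tool_rot'],st['contact_force'],st['joint_pos'].round(2))
g=cv2.cvtColor(w['img'],cv2.COLOR_RGB2GRAY)
o=np.array([559,68.9,100]);yaw=np.radians(1.2);c,s_=np.cos(yaw),np.sin(yaw)
for n,q in dict(bail1=(-3,56,104),bail2=(-3,-56,104),tailL=(62,55,58),tailR=(62,-55,58),fin64=(64,0,72),fin=(114,0,72)).items():
    P=o+[q[0]*c-q[1]*s_,q[0]*s_+q[1]*c,q[2]];print(n,P.round(0),'wrist',proj(w,P).round(0),'top',proj(t,P).round(1))
E
```

```text
[535.41961006  69.35032648 275.04563291] [3.12253074e+00 3.45339069e-01 4.24956596e-04] [ 0.13376552 -0.76256895  0.26020688] [-0.08 -0.06  1.77  0.    1.43  1.27]
bail1 [555. 125. 204.] wrist [202. 176.] top [275.2 207.1]
bail2 [557.  13. 204.] wrist [358. 205.] top [311.2 207.1]
tailL [620. 125. 158.] wrist [226.  80.] top [276.  188.8]
tailR [622.  15. 158.] wrist [366. 109.] top [309.8 188.8]
fin64 [623.  70. 172.] wrist [298.  92.] top [293.  187.5]
fin [673.  71. 172.] wrist [314.  15.] top [293.  172.2]
```

```bash
python3 - <<'E'
from h import *
import pickle
t,w,s=pickle.load(open('j.pkl','rb'))
g=cv2.cvtColor(w['img'],cv2.COLOR_RGB2GRAY)
for r in (8,14,20,26,40,60,75): print('fin',r,'280..',g[r,280:344:2])
for r in (100,110,125): print('wall',r,'205..',g[r,200:250:2],'345..',g[r,340:390:2])
for u in (230,280,330): print('col',u,'tail rows 66..',g[66:120:2,u],'bail rows 160..',g[160:216:2,u])
print('bailrow ends',g[182,180:230:2],g[204,335:385:2])
E
```

```text
fin 8 280.. [101  99  99  99  98  99 101 103 103 106 105 108 105 105 105 105 105 105
 104 106 105 103 103 103 102 101 101 100 103 104 102 106]
fin 14 280.. [110 108 107 107 105 103 100 101  99  98  99  98  98  98  99 102 102 105
 105 107 105 106 107 106 106 106 104 105 106 107 105 106]
fin 20 280.. [106 105 108 109 110 111 112 111 110 112 110 109 107 101  98  94  89  90
  93  93  93  93  94  97 100 104 107 108 107 107 109 107]
fin 26 280.. [111 111 111 111 110 108 109 108 111 111 113 112 104  98  90  87  86  93
  92  93  90  92  95  99 102 103 104 101 103 104 104 104]
fin 40 280.. [109 110 109 108 106 108 107 107 106 109 106  99  92  85  86  90  91  95
  93  92  94  99 102 106 108 108 108 110 115 115 116 117]
fin 60 280.. [104 105 107 109 110 111 112 110 106  97  88  85  85  94  93  94  93  93
  94 100 105 109 109 109 106 107 106 104 105 105 108 110]
fin 75 280.. [109 109 109 110 108 108 108  98  90  85  88  94  95  96  95  95  99 102
 106 112 115 115 117 115 117 115 114 115 116 113 115 114]
wall 100 205.. [ 94 100 107 109 109 111 107  94  93 104 109 112 116 143 166 166 143 122
 136 
[... 901 characters left out ...]
103 104 108 120 129 150 156 157 157 153 153 152
 153 152 153 160 176 177 176 135  89] bail rows 160.. [240 242 242 242 242 242 243 242 219 100  90 102 104 103 104 105 104 103
 107 117 196 225 210 187 157 134 113 101]
col 330 tail rows 66.. [109 113 115 114 114 117 114 110 113 115 117 117 114 113 111 124 149 223
 237 230 176 153 152 151 150 150 150] bail rows 160.. [134 129 122 161 223 229 229 225 222 213 196 178 156 129  95  88 114 133
 135 137 137 134 135 136 138 126 110 109]
bailrow ends [ 95  94  94  95  92  95  95  97 100 106 101  88  93  94  95  95  95  94
  94  94  93  95  94  95  97] [134 135 136 135 137 136 136 136 139 144 148 142 142 148 152 153 152 154
 152 144 122 112 112 112 110]
```

Emit:
step_arm --series '[{"grip": 0.5, "translation": [0, 0, 20], "twist": [0, -7, 0]}, {"grip": 0.5, "translation": [0, 0, 20], "twist": [0, -14, 0]}, {"grip": 0.5, "translation": [0, 0, 20], "twist": [0, -21, 0]}, {"grip": 0.5, "translation": [0, 0, 20], "twist": [0, -28, 0]}, {"grip": 0.5, "translation": [0, 0, 20], "twist": [0, -30, 0]}, {"grip": 0.5, "translation": [0, 0, 20], "twist": [0, -30, 0]}, {"grip": 0.5, "translation": [0, 0, 20], "twist": [0, -30, 0]}]'

```text
clock: 19.42
position: [535.2, 69.3, 295.4]
tool_rot: [2.963, 0.326, 0.794]
contact_force: [-0.1, -0.3, -0.1]
finger_gap: 0.499
finger_force: 0.0
```

```bash
python3 - <<'E'
from h import *
import pickle
w=shot('wrist');st=read_state();s=shot('side')
print(st['position'],st['tool_rot'],st['joint_pos'].round(3))
def rel(w,p,rv): 
    T=np.array(w['world_from_camera']);return R.from_rotvec(rv).inv().apply(T[:3,3]-p).round(1)
print('tilted cam in tool',rel(w,st['position'],st['tool_rot']))
t,w0,s0=pickle.load(open('j.pkl','rb'))
print('level',rel(w0,np.array([535.42,69.35,275.05]),[3.1225,.34534,.000425]))
pickle.dump((w,s),open('k.pkl','wb'))
d=np.abs(s['img'].astype(int)-s0['img']).sum(2)
R_=R.from_rotvec(st['tool_rot'])
for z in(8,-18,-40): print(z,'side pix tilted',proj(s,st['position']+R_.apply([0,0,z])).round(1))
print('finger tip rows (wrist)',[ (r,cv2.cvtColor(w['img'],cv2.COLOR_RGB2GRAY)[r,180:250:5].tolist()) for r in (262,268,274,280)])
E
```

```text
[535.80588913  69.23702723 295.87951893] [2.96296115 0.3252676  0.79463753] [-0.109 -0.412  2.092  0.067  0.941  1.217]
tilted cam in tool [  84.5   -0.6 -158.8]
level [  85.3    0.5 -159.4]
8 side pix tilted [268.9 139.1]
-18 side pix tilted [274.2 130.6]
-40 side pix tilted [278.8 123.2]
finger tip rows (wrist) [(262, [97, 108, 101, 110, 168, 119, 152, 143, 76, 76, 77, 75, 76, 74]), (268, [105, 102, 110, 110, 177, 110, 148, 117, 116, 53, 92, 91, 90, 90]), (274, [105, 88, 112, 119, 170, 126, 124, 119, 95, 54, 94, 98, 98, 98]), (280, [107, 88, 114, 100, 51, 61, 119, 119, 63, 55, 89, 94, 93, 96])]
```

```bash
python3 - <<'E'
from h import *
from scipy.optimize import least_squares
S=[(649.5,213.47,.24577,1.5589,1.33872),(477.7,86.13,.00859,2.07375,1.06916),(539.9,275.05,-.06,1.77,1.43),(540.3,295.9,-.412,2.092,.941)]
def fk(p,q):
    a,b=q[0],q[0]+q[1];c=b+q[2]
    return np.array([p[0]*np.sin(a)+p[1]*np.sin(b)+p[4]*np.cos(b)+p[2]*np.sin(c),p[3]+p[0]*np.cos(a)+p[1]*np.cos(b)-p[4]*np.sin(b)+p[2]*np.cos(c)])
f=lambda p:np.concatenate([fk(p,s[2:])-s[:2] for s in S])
r=least_squares(f,[400,400,200,150,0]);p=r.x;print(p.round(1),r.fun.round(1))
piv=np.array([500,100.])
for off in(0,15,25):
  for th in range(0,66,10):
    t=np.radians(th);k=np.radians(off);
    F=np.array([157,55.]);rot=lambda a,v:np.array([v[0]*np.cos(a)-v[1]*np.sin(a),v[0]*np.sin(a)+v[1]*np.cos(a)])
    x=piv+rot(t,F+rot(-k,np.array([0,-35.])))   # tool leaned back by off
    R_=np.hypot(x[0],68)
    s=least_squares(lambda q:np.append(fk(p,q)-[R_,x[1]],300*(q.sum()-(np.pi-t+k))),[-.3,2,1]);print(off,th,s.x.round(2),round(s.cost,2))
E
```

```text
[415.  577.5 277.6 276.5  55.9] [-0.2 -0.3 -0.7 -3.7 -0.2  2.6 -0.4  1.5]
0 0 [0.36 1.59 1.19] 0.0
0 10 [0.22 1.73 1.03] 0.0
0 20 [0.07 1.86 0.86] 0.0
0 30 [-0.07  2.    0.69] 0.0
0 40 [-0.22  2.14  0.52] 0.0
0 50 [-0.36  2.28  0.34] 0.0
0 60 [-0.49  2.42  0.16] 0.0
15 0 [0.5  1.42 1.48] 0.0
15 10 [0.35 1.55 1.32] 0.0
15 20 [0.2  1.7  1.16] 0.0
15 30 [0.04 1.84 1.  ] 0.0
15 40 [-0.12  1.99  0.83] 0.0
15 50 [-0.27  2.14  0.66] 0.0
15 60 [-0.43  2.29  0.5 ] 0.0
25 0 [0.61 1.3  1.67] 0.0
25 10 [0.45 1.44 1.51] 0.0
25 20 [0.29 1.58 1.35] 0.0
25 30 [0.13 1.73 1.19] 0.0
25 40 [-0.03  1.88  1.03] 0.0
25 50 [-0.2   2.04  0.86] 0.0
25 60 [-0.36  2.19  0.7 ] 0.0
```

```bash
python3 - <<'E'
from h import *
st=read_state();R0=R.from_rotvec(st['tool_rot'])
psi=np.radians(-89.3);y=np.array([np.cos(psi),np.sin(psi),0]);z=np.array([0,0,-1.]);x=np.cross(y,z)
Rt=R.from_euler('y',15,degrees=True)*R.from_matrix(np.c_[x,y,z])
print(np.degrees((Rt*R0.inv()).as_rotvec()).round(1), (np.array([648,66,121])-st['position']).round(1))
T=np.radians(0.7);ax=np.array([np.sin(T),-np.cos(T),0])
for th in list(range(4,61,4)):
    t=np.radians(th);a,b=148,21
    print(th,np.round([a*(np.cos(t)-1)-b*np.sin(t),a*np.sin(t)+b*(np.cos(t)-1)],1))
E
```

```text
[  1.6  44.9 -12. ] [ 111.9   -3.2 -175. ]
4 [-1.8 10.3]
8 [-4.4 20.4]
12 [-7.6 30.3]
16 [-11.5  40. ]
20 [-16.1  49.4]
24 [-21.3  58.4]
28 [-27.2  67. ]
32 [-33.6  75.2]
36 [-40.6  83. ]
40 [-48.1  90.2]
44 [-56.1  96.9]
48 [-64.6 103. ]
52 [-73.4 108.6]
56 [-82.6 113.4]
60 [-92.2 117.7]
```

Emit:
step_arm --series '[{"grip": 0.6, "translation": [112, -3, -40], "twist": [1.6, 45, -12]}, {"grip": 0.6, "translation": [112, -3, -40], "twist": [1.6, 45, -12]}, {"grip": 0.6, "translation": [112, -3, -40], "twist": [1.6, 45, -12]}, {"grip": 0.6, "translation": [112, -3, -40], "twist": [1.6, 45, -12]}, {"grip": 0.6, "translation": [112, -3, -40], "twist": [1.6, 45, -12]}, {"grip": 0.6, "translation": [112, -3, -40], "twist": [1.6, 45, -12]}, {"grip": 0.6, "translation": [112, -3, -40], "twist": [1.6, 45, -12]}, {"grip": 0.6, "translation": [112, -3, -75], "twist": [1.6, 45, -12]}, {"grip": 0.6, "translation": [112, -3, -75], "twist": [1.6, 45, -12]}, {"grip": 0.6, "translation": [112, -3, -75], "twist": [1.6, 45, -12]}, {"grip": 0.6, "translation": [112, -3, -75], "twist": [1.6, 45, -12]}]'

```text
clock: 20.43
position: [647.5, 66.4, 220.6]
tool_rot: [-3.112, -0.018, 0.414]
contact_force: [0.6, 0.2, 0.9]
finger_gap: 0.598
finger_force: 0.0
```

```bash
python3 - <<'E'
from h import *
import pickle
w=shot('wrist');st=read_state();s=shot('side');t=shot('top')
pickle.dump((t,w,s),open('l.pkl','wb'))
print(st['position'],st['tool_rot'],st['contact_force'],st['joint_pos'].round(2))
for x in (624,655,674): print([proj(w,(x,y,172)).round(0) for y in(60,66,72)])
g=cv2.cvtColor(w['img'],cv2.COLOR_RGB2GRAY)
for r in range(100,270,14): print(r,g[r,210:340:4])
E
```

```text
[647.81573037  66.45865444 221.76495721] [-3.11262157 -0.01845686  0.41052103] [ 0.24292485 -0.86860382  0.8567314 ] [-0.06  0.41  1.36 -0.02  1.64  1.5 ]
[array([284., 240.]), array([275., 240.]), array([266., 240.])]
[array([285., 202.]), array([276., 202.]), array([266., 202.])]
[array([286., 175.]), array([276., 175.]), array([266., 175.])]
100 [113 111 110 112 113 113 117 118 121 121 118 118 121 119 118 118 118 117
 117 115 115 114 116 114 115 112 112 114 114 116 117 118 152]
114 [117 116 115 114 114 115 115 115 115 113 115 112 112 114 115 120 121 121
 121 121 122 121 120 121 120 121 121 122 122 122 121 124 170]
128 [115 114 115 117 112 114 114 114 115 114 115 112 113 114 113 113 112 113
 113 113 121 122 122 122 122 121 123 124 125 123 124 124 171]
142 [139 137 136 136 137 137 139 136 135 135 137 137 137 137 138 137 137 137
 135 134 136 136 135 137 136 137 136 136 137 137 137 138 203]
156 [117 116 111 109 135 137 137 137 138 138 137 136 137 113  82  84  83  85
 137 138 135 137 133 127 121 117 117 101 114 129 138 153 200]
170 [112 108 105  84 103 118 117 119 119 116 116 119 118  
[... 353 characters left out ...]
 162]
212 [143 149 150 150 148 142 141 141 141 142 143 142 142 107 103 104 153 156
 150 153 154 154 154 156 156 156 156 155 155 154 157 157 156]
226 [142 143 142 142 144 149 149 149 149 144 142 143 144 121 107 106 161 156
 154 155 154 154 157 157 156 157 156 159 159 157 158 158 160]
240 [129 122 154 124  99 102 102 100 101 102 104 104 104 104 103 123 159 157
 108 108 109 110 111 113 114 114 114 112 107 169 136 124 123]
254 [133 116 176 145 106 107 107 107 108 108 108 107 108 109 107 165 183 183
 118 114 115 116 118 117 119 119 117 120 120 131 124 123 184]
268 [121  72 135 186 185 177 181 184 186 183 188 185 186 186 182 182 173 165
 162 202 210 211 215 172 164 161 164 240 246 147 103  90 131]
```

Emit:
step_arm --series '[{"grip": 0.6, "translation": [0, 1, -35], "twist": [0, 0, 0]}, {"grip": 0.6, "translation": [0, 1, -65], "twist": [0, 0, 0]}, {"grip": 0.6, "translation": [0, 1, -85], "twist": [0, 0, 0]}, {"grip": 0.6, "translation": [0, 1, -99], "twist": [0, 0, 0]}, {"grip": 0.6, "translation": [0, 1, -99], "twist": [0, 0, 0]}, {"grip": 0.6, "translation": [0, 1, -99], "twist": [0, 0, 0]}, {"grip": 0.3, "translation": [0, 1, -99], "twist": [0, 0, 0]}, {"grip": 0.2, "translation": [0, 1, -99], "twist": [0, 0, 0]}, {"grip": 0, "translation": [0, 1, -99], "twist": [0, 0, 0]}, {"grip": 0, "translation": [0, 1, -99], "twist": [0, 0, 0]}, {"grip": 0, "translation": [0, 1, -99], "twist": [0, 0, 0]}, {"grip": 0, "translation": [0, 1, -99], "twist": [0, 0, 0]}, {"grip": 0, "translation": [0, 1, -99], "twist": [0, 0, 0]}]' --newtons 60

```text
clock: 21.67
position: [648.5, 67.5, 122.9]
tool_rot: [-3.112, -0.017, 0.409]
contact_force: [0.7, 1.8, 6.2]
finger_gap: 0.134
finger_force: 59.1
```

Emit:
step_arm --series '[{"grip": 0, "translation": [-1, 0, 5], "twist": [0, -2, 0]}, {"grip": 0, "translation": [-2, 0, 10], "twist": [0.1, -4, 0]}, {"grip": 0, "translation": [-4.4, 0, 20.6], "twist": [0.1, -8, 0]}, {"grip": 0, "translation": [-7.7, 0, 30.6], "twist": [0.2, -12, 0]}, {"grip": 0, "translation": [-11.6, 0, 40.4], "twist": [0.3, -16, 0]}, {"grip": 0, "translation": [-16.2, 0, 50], "twist": [0.4, -20, 0]}, {"grip": 0, "translation": [-21.4, 0, 59], "twist": [0.4, -24, 0]}, {"grip": 0, "translation": [-27.4, -0.5, 68], "twist": [0.5, -28, 0]}, {"grip": 0, "translation": [-33.9, -0.5, 76], "twist": [0.6, -32, 0]}, {"grip": 0, "translation": [-37.4, -0.5, 80], "twist": [0.6, -34, 0]}, {"grip": 0, "translation": [-41, -0.5, 84], "twist": [0.6, -36, 0]}, {"grip": 0, "translation": [-44.7, -0.5, 87.8], "twist": [0.7, -38, 0]}, {"grip": 0, "translation": [-48.5, -0.7, 91.4], "twist": [0.7, -40, 0]}, {"grip": 0, "translation": [-52.5, -0.7, 94.8], "twist": [0.7, -42, 0]}, {"grip": 0, "translation": [-56.6, -0.8, 98.2], "twist": [0.8, -44, 0]}, {"grip": 0, "translation": [-60.9, -0.8, 101.3], "twist": [0.8, -46, 0]}, {"grip": 0, "translation": [-65.2, -0.9, 104.4], "twist": [0.8, -48, 0]}, {"grip": 0, "translation": [-69.7, -1, 107.3], "twist": [0.9, -50, 0]}, {"grip": 0, "translation": [-69.7, -1, 107.3], "twist": [0.9, -50, 0]}, {"grip": 0, "translation": [-69.7, -1, 107.3], "twist": [0.9, -50, 0]}]'

```text
clock: 23.33
position: [579.4, 66.2, 232.5]
tool_rot: [-2.983, -0.022, -0.949]
contact_force: [0.6, 1.5, 9.0]
finger_gap: 0.13
finger_force: 59.4
```

```bash
python3 - <<'E'
from h import *
import pickle
st=read_state();w=shot('wrist');s=shot('side');t=shot('top')
pickle.dump((t,w,s),open('m.pkl','wb'))
print(st['position'],st['contact_force'],st['moment'].round(2),st['finger_gap'],st['joint_pos'].round(2))
# dark blobs inside tray / bin: bin interior in top view and side
T0=pickle.load(open('d.pkl','rb'))[0]
for n,c in(('top',t),('top before',T0)):
    g=cv2.cvtColor(c['img'],cv2.COLOR_RGB2GRAY); print(n)
    for r in range(234,272,3): print(r,g[r,266:324:2])
E
```

```text
[579.39702243  66.23603244 232.50813033] [0.55852978 1.52078845 8.95624063] [ 0.04 -0.04  0.16] 0.12997013602024196 [-0.12 -0.28  2.13  0.13  0.68  1.36]
top
234 [ 80  86 100 101  88  58  73  90  91  84  76  77  77  77  79  80  82  84
  87  89  91  91  78  95 118 116 119 123 121]
237 [ 84  99 130 104  68  60  95 111 108  95  93  96  93  91  90  86  85  82
  79  81  78  79  81 108 150 131 144 170 198]
240 [133 126 124  73  59  68 110 123 122 101 108 114 112 112 108 106 105 103
  99  97  95  93  91  89  85  74  81  87 103]
243 [140 132 114  65  66  84 123 133 132 112 124 128 127 127 124 122 119 119
 116 116 113 111 110 107 105  92  97 105 108]
246 [140 130  90  65  74  93 132 133 126 113 138 140 139 138 136 135 134 132
 131 130 128 127 126 123 120 102 107 120 121]
249 [131 123  84  68  84 109 132 134 131 133 151 151 150 148 147 147 144 143
 142 142 140 138 139 136 135 105 117 133 132]
252 [ 80  91  76  73  79 117 134 133 123 157 171 170 166 164 162 159 157 156
 153 152 151 148 147 147 140 105 126 137 136]
255 [ 78  96  88  76  78 121 134 134 130 162 169 171 172 174 173 174 173 172
 170
[... 1566 characters left out ...]
224 223 223 223 223 222 222 222 221 221
 221 219 219 220 218 219 218 165 167 220 193]
258 [115 119 190 191 205 219 210 214 222 222 222 219 213 221 221 221 220 214
 218 218 217 216 216 217 214 161 162 217 140]
261 [112 122 196 182 148 153 149 149 152 152 153 153 149 152 151 150 149 147
 147 147 147 147 146 147 146 130 157 157  81]
264 [ 80 102 195 182 142 146 147 147 147 146 146 146 145 144 143 143 142 141
 140 140 140 140 139 140 140 125 125  91 115]
267 [160 159 186 177 143 148 149 150 149 149 149 148 148 148 146 145 144 143
 143 141 142 141 141 141 141 124  78 101 155]
270 [221 212 190 182 144 148 148 148 148 148 147 146 146 146 148 146 143 142
 141 140 141 140 140 140 140 116  81 120 120]
```

Emit:
step_arm --series '[{"grip": 0, "translation": [-4.5, 0, 2.8], "twist": [0, -2, 0]}, {"grip": 0, "translation": [-9, 0, 5.5], "twist": [0, -4, 0]}, {"grip": 0, "translation": [-14, 0, 8], "twist": [0, -6, 0]}, {"grip": 0, "translation": [-18.5, 0, 10], "twist": [0, -8, 0]}, {"grip": 0, "translation": [-18.5, 0, 10], "twist": [0, -8, 0]}, {"grip": 0, "translation": [-18.5, 0, 10], "twist": [0, -8, 0]}, {"grip": 0, "translation": [-18.5, 0, 10], "twist": [0, -8, 0]}, {"grip": 0, "translation": [-18.5, 0, 10], "twist": [0, -8, 0]}, {"grip": 0, "translation": [-18.5, 0, 10], "twist": [0, -8, 0]}]'

```text
clock: 24.23
position: [561.7, 66.0, 243.6]
tool_rot: [-2.91, -0.023, -1.158]
contact_force: [0.5, 0.7, 11.2]
finger_gap: 0.133
finger_force: 59.6
```

```bash
python3 - <<'E'
from h import *
import pickle
st=read_state();s=shot('side');t=shot('top');w=shot('wrist')
pickle.dump((t,w,s),open('n.pkl','wb'))
print(st['position'],st['contact_force'],st['moment'].round(2),st['finger_gap'],st['joint_pos'].round(2))
T,W,S=pickle.load(open('j.pkl','rb'))
# side view bin floor far part: predicted pixels of bin interior floor
for p in [(350,30,30),(450,30,30),(350,0,30),(450,0,30),(400,120,84),(400,-10,84),(475,0,80),(330,0,110)]: print(p,proj(s,p).round(0))
g0=cv2.cvtColor(S['img'],cv2.COLOR_RGB2GRAY);g1=cv2.cvtColor(s['img'],cv2.COLOR_RGB2GRAY)
for r in range(186,234,4): print(r,g0[r,290:350:4],g1[r,290:350:4])
E
```

```text
[561.65349483  65.9734359  243.55084498] [ 0.53286344  0.70837368 11.20638347] [ 0.01 -0.14  0.05] 0.13255243891182186 [-0.14 -0.41  2.25  0.21  0.55  1.28]
(350, 30, 30) [336. 222.]
(450, 30, 30) [301. 221.]
(350, 0, 30) [336. 217.]
(450, 0, 30) [301. 216.]
(400, 120, 84) [321. 222.]
(400, -10, 84) [319. 198.]
(475, 0, 80) [293. 200.]
(330, 0, 110) [345. 193.]
186 [146 148 156  96  34  32  55 137  88 206 230 148 147 155 142] [ 89  74 111  86  34  34  56 137  88 206 230 147 147 154 142]
190 [168 186 197 160  98 136 138 139  89 167 232 159 152 155 124] [141 141 145 166 101 136 139 138  89 167 232 159 150 155 123]
194 [205 205 202 152 114 154 158 150 111 139 230 172 155 141 121] [145 144 144 146 155 156 157 149 111 138 230 173 155 142 122]
198 [185 153 148 143 149 151 160 157 160 163 163 169 152 126 123] [145 144 143 151 145 150 161 157 160 163 162 169 154 127 122]
202 [145 146 147 139 144 144 145 145 145 145 146 146 144 122 123] [145 145 145 178 144 143 143 145 145 145 145 145 145 121 123]
206 [146 147 145 145 145 145 145 147 146 146 145 145 144 112 123] [145 144 146 215 145 145 145 146 146 146 145 144 144 111 122]
210 [144 176 146 145 145 146 146 146 147 146 146 145 141 104 122] [144 146 145 147 144 145 142 136 145 146 145 145 141 103 122]
214 [118 186 210 208 182 180 180 181 132 133 135 133 129 100 122] [121 144 146 146 145 176  90 116 119 132 125  83  88 100 122]
218 [109 166 214 216 214 212 212 211 132 123 124 123 124 102 122] [108 165 182 148 185 211  78  81 108 122  78  75  73  98 122]
222 [ 93 166 217 233 233 230 229 229 164 151 151 151 142 102 120] [ 93 165 217 230 214 149  76 108 121 149 110  74  74  91 119]
226 [ 79 149 153 156 162 162 161 169 167 159 159 163 197 151 184] [ 79 149 152 156 155 154 141 145 157 157 155 139 137 135 142]
230 [ 98 144 145 143 143 142 142 143 143 145 146 145 145 145 140] [ 98 144 144 144 143 142 142 143 144 144 145 145 145 145 140]
```

The side view shows dark bushes in the bin at about (316,218) and (335,218). Next I'll lower the tray gently.

Emit:
step_arm --series '[{"grip": 0, "translation": [9.5, 0, -4.5], "twist": [0, 4, 0]}, {"grip": 0, "translation": [18.5, 0, -10], "twist": [-0.1, 8, 0]}, {"grip": 0, "translation": [27.3, 0, -16], "twist": [-0.2, 12, 0]}, {"grip": 0, "translation": [35.7, 0.2, -22.5], "twist": [-0.3, 16, 0]}, {"grip": 0, "translation": [43.5, 0.3, -29.5], "twist": [-0.4, 20, 0]}, {"grip": 0, "translation": [50.8, 0.4, -37.3], "twist": [-0.4, 24, 0]}, {"grip": 0, "translation": [57.6, 0.5, -45.1], "twist": [-0.5, 28, 0]}, {"grip": 0, "translation": [63.8, 0.6, -53.6], "twist": [-0.5, 32, 0]}, {"grip": 0, "translation": [69.4, 0.7, -62.6], "twist": [-0.6, 36, 0]}, {"grip": 0, "translation": [74.4, 0.8, -71.9], "twist": [-0.6, 40, 0]}, {"grip": 0, "translation": [78.6, 0.9, -81.6], "twist": [-0.7, 44, 0]}, {"grip": 0, "translation": [82.3, 1, -91.6], "twist": [-0.8, 48, 0]}, {"grip": 0, "translation": [84.5, 1, -99.2], "twist": [-0.8, 51, 0]}, {"grip": 0, "translation": [86.4, 1, -106.9], "twist": [-0.9, 54, 0]}, {"grip": 0, "translation": [87.4, 1, -112.1], "twist": [-0.9, 56, 0]}, {"grip": 0, "translation": [87.8, 1, -114.7], "twist": [-0.9, 57, 0]}, {"grip": 0, "translation": [88.2, 1, -116.5], "twist": [-0.9, 58, 0]}, {"grip": 0, "translation": [88.2, 1, -117.3], "twist": [-0.9, 58, 0]}, {"grip": 0, "translation": [88.2, 1, -117.3], "twist": [-0.9, 58, 0]}]'

```text
clock: 25.97
position: [647.2, 67.1, 122.1]
tool_rot: [-3.112, -0.019, 0.415]
contact_force: [-2.6, -1.0, 4.1]
finger_gap: 0.131
finger_force: 59.4
```

Emit:
step_arm --series '[{"grip": 0.2, "translation": [0, 0, 0], "twist": [0, 0, 0]}, {"grip": 0.3, "translation": [0, 0, 0], "twist": [0, 0, 0]}, {"grip": 0.5, "translation": [0, 0, 0], "twist": [0, 0, 0]}, {"grip": 0.5, "translation": [0, 0, 0], "twist": [0, 0, 0]}, {"grip": 0.5, "translation": [0, 0, 0], "twist": [0, 0, 0]}, {"grip": 0.5, "translation": [4, 0, 15], "twist": [0, 0, 0]}, {"grip": 0.5, "translation": [11, 0, 40], "twist": [0, 0, 0]}, {"grip": 0.5, "translation": [20, 0, 75], "twist": [0, 0, 0]}, {"grip": 0.5, "translation": [27, 0, 110], "twist": [0, 0, 0]}, {"grip": 0.5, "translation": [20, 0, 150], "twist": [0, 0, 0]}, {"grip": 0.5, "translation": [0, 0, 190], "twist": [0, -7, 0]}, {"grip": 0.5, "translation": [-40, 0, 220], "twist": [0, -15, 0]}, {"grip": 0.5, "translation": [-80, 0, 220], "twist": [0, -15, 0]}, {"grip": 0.5, "translation": [-120, 0, 220], "twist": [0, -15, 0]}, {"grip": 0.5, "translation": [-160, 0, 220], "twist": [0, -15, 0]}, {"grip": 0.5, "translation": [-200, 0, 220], "twist": [0, -15, 0]}, {"grip": 0.5, "translation": [-220, 0, 220], "twist": [0, -15, 0]}, {"grip": 0.5, "translation": [-220, 0, 220], "twist": [0, -15, 0]}, {"grip": 0.5, "translation": [-220, 0, 220], "twist": [0, -15, 0]}, {"grip": 0.5, "translation": [-220, 0, 220], "twist": [0, -15, 0]}]'

```text
clock: 27.63
position: [427.8, 67.3, 341.3]
tool_rot: [-3.141, -0.019, 0.003]
contact_force: [0.5, 0.0, -0.0]
finger_gap: 0.503
finger_force: 0.0
```

```bash
python3 - <<'E'
from h import *
import pickle
w=shot('wrist');s=shot('side');t=shot('top');st=read_state()
pickle.dump((t,w,s),open('o.pkl','wb'))
print(st['position'],st['tool_rot'],st['contact_force'])
yaw=np.radians(1.2);c,s_=np.cos(yaw),np.sin(yaw)
sh=np.array([494,67.5,100])
def W(q,o=sh): return np.array(o)+[q[0]*c-q[1]*s_,q[0]*s_+q[1]*c,q[2]]
tr=W((64,0,0))
for n,q in dict(bail1=(-3,56,104),bail2=(-3,-56,104),tailL=(62,55,58),tailR=(62,-55,58),spL=(-105,55,36),spR=(-105,-55,36)).items(): print(n,proj(w,W(q,tr)).round(0))
for n,q in dict(binBL=(-20,80,-18),binBR=(-20,-80,-18),binFL=(-160,80,-16),binFR=(-160,-80,-16),knob=(-50,-150,5),k1=(-86,-150,5),k2=(-14,-150,5)).items(): print(n,proj(w,W(q)).round(0))
# dark blobs
hsv=cv2.cvtColor(w['img'],cv2.COLOR_RGB2HSV)
m=((hsv[...,2]<105)&(hsv[...,1]<70)).astype(np.uint8)
n,l,stt,ce=cv2.connectedComponentsWithStats(cv2.morphologyEx(m,cv2.MORPH_OPEN,np.ones((3,3))))
for i in range(1,n):
    if stt[i,4]>60: print(stt[i],ce[i].round(0))
E
```

```text
[428.08328963  67.23132715 340.75715064] [-3.14038598 -0.01933771  0.00569992] [0.39011426 0.55847072 0.07128031]
bail1 [203.  36.]
bail2 [347.  34.]
tailL [209. -41.]
tailR [339. -43.]
spL [224. 152.]
spR [327. 151.]
binBL [208. 127.]
binBR [342. 126.]
binFL [216. 235.]
binFR [336. 234.]
knob [405. 154.]
k1 [401. 184.]
k2 [408. 122.]
[ 198    0   82  114 2517] [225.  47.]
[294  38  12  10  62] [300.  44.]
[329  47  12   6  61] [334.  49.]
[167 114   5  14  61] [169. 121.]
[520 114  33  87 824] [536. 160.]
[ 377  122   37   60 1259] [400. 149.]
[217 131   6  28 122] [219. 145.]
[172 159   7  40 207] [175. 179.]
[249 161  24  11 130] [260. 166.]
[282 165  25   6 109] [293. 167.]
[241 200  27  23 590] [253. 211.]
[274 200  26  23 555] [286. 211.]
[   10   266   526   154 33617] [268. 374.]
```

```bash
python3 - <<'E'
from h import *
import pickle
t,w,s=pickle.load(open('o.pkl','rb'))
g=cv2.cvtColor(w['img'],cv2.COLOR_RGB2GRAY)
yaw=np.radians(1.2);c,s_=np.cos(yaw),np.sin(yaw);sh=np.array([494,67.5,100])
W=lambda q:sh+[q[0]*c-q[1]*s_,q[0]*s_+q[1]*c,q[2]]
for X in(-110,-140): print(X,proj(w,W((X,80,-16))).round(1),proj(w,W((X,-80,-16))).round(1))
for r in (197,220): print(r,g[r,204:226:1],g[r,328:350:1])
for r in(125,140,165,178): print('knob',r,g[r,380:420:2])
for r in (158,162,166,170,175): print('bush',r,g[r,236:318:3])
for u in(240,275,300): print('rod/tray col',u,g[90:135:2,u])
for x in(0,69): print('guide',proj(w,W((x,70,14))).round(1),proj(w,W((x,-70,14))).round(1))
for r in (100,112): print(r,g[r,196:226],g[r,326:356])
E
```

```text
-110 [213.2 199.1] [338.3 198.1]
-140 [214.7 221. ] [337.  220.1]
197 [109 108 109 110 109 109 110 109 109 116 130 148 156 155 145 131 119 114
 109 111 116 131] [143 143 138 125 113 106 106 104 109 133 165 182 202 223 230 230 233 236
 237 238 238 237]
220 [ 85  87  88  91  91  91  90  90  91  92 100 116 140 153 156 151 137 123
 113 108 110 111] [112 112 110 106 105 102 101 108 138 169 192 215 227 231 232 235 239 240
 240 240 240 240]
knob 125 [170 170 171 169 170 169 167 131  75  68  68  70  73  74  75  76  78 146
 226 226]
knob 140 [ 84  84  86  98 116 108  92  83  73  75  74  75  82  82  84  83  87 172
 228 230]
knob 165 [236 236 236 236 236 236 231 165  86  81  83  83  89  90  89  87 104 148
 150 151]
knob 178 [237 237 237 237 237 237 236 214 130  89  84  86  92  91  91  88  97 134
 147 149]
bush 158 [143 143 144 143 142 140 144 145 165 170 170 170 169 220 231 171 171 169
 169 168 167 168 167 150 216 221 221 221]
bush 162 [163 148 144 146 124  90  90 102 144 166 171 171 177 227 232 167 163 165
 167 167 168 168 169 151 218 222 222 223]
bush 166 [144 143 143 140  97  99  97  95  91 
[... 529 characters left out ...]
218 216 217 217 216]
rod/tray col 300 [220 220 220 220 219 220 219 219 217 201 194 197 198 197 195 215 221 220
 219 218 218 218 218]
guide [210.9 110.8] [339.4 109.7]
guide [206.3  40.7] [343.1  39.4]
100 [ 94  94  95  95  94  95 100 101 100 102 101 100  98  90  83  85  94 101
 105 107 105 108 112 128 148 162 162 154 135 120] [108 104 107 125 169 213 228 229 213 168 122 120 148 166 171 172 168 168
 171 171 160 143 133 134 132 134 134 134 134 133]
112 [ 92  90  94  91  89  89  90  89  91  90  92  95 100 104 102 103 102 108
 116 131 140 143 143 146 148 152 151 152 152 149] [113 131 161 188 210 219 219 210 194 183 180 178 178 164 144 125 116 114
 114 113 113 114 113 114 114 114 113 112 112 113]
```

Emit:
step_arm --series '[{"grip": 0.5, "translation": [40, 0, 10], "twist": [0, 0, 0]}, {"grip": 0.5, "translation": [80, 0, 10], "twist": [0, 0, 0]}, {"grip": 0.5, "translation": [100, 0, 10], "twist": [0, 0, 0]}, {"grip": 0.5, "translation": [100, 0, 10], "twist": [0, 0, 0]}, {"grip": 0.5, "translation": [100, 0, 10], "twist": [0, 0, 0]}, {"grip": 0.5, "translation": [100, 0, 10], "twist": [0, 0, 0]}]'

```text
clock: 28.28
position: [527.3, 67.3, 350.4]
tool_rot: [-3.14, -0.02, 0.007]
contact_force: [-0.2, -0.5, -0.6]
finger_gap: 0.5
finger_force: 0.0
```

```bash
python3 - <<'E'
from h import *
import pickle
w=shot('wrist');pickle.dump(w,open('p.pkl','wb'))
g=cv2.cvtColor(w['img'],cv2.COLOR_RGB2GRAY)
yaw=np.radians(1.2);c,s_=np.cos(yaw),np.sin(yaw);sh=np.array([494,67.5,100])
W=lambda q,o=sh:np.array(o)+[q[0]*c-q[1]*s_,q[0]*s_+q[1]*c,q[2]]
tr=W((64,0,0))
for n,q in dict(bail1=(-3,56,104),bail2=(-3,-56,104),tailL=(62,55,58),tailR=(62,-55,58),spL=(-105,55,36),spR=(-105,-55,36),finend=(114,0,72),fl1=(60,50,16),fl2=(-60,-50,16)).items(): print(n,proj(w,W(q,tr)).round(0))
for r in range(40,230,10): print(r,g[r,190:370:6])
E
```

```text
bail1 [211. 160.]
bail2 [336. 159.]
tailL [216.  84.]
tailR [330.  83.]
spL [228. 234.]
spR [321. 233.]
finend [272.  20.]
fl1 [227.  86.]
fl2 [316. 192.]
40 [101  99 104 105 103 103 104 103 104 104 103 102  99  98  87 117 105 108
 106 108 106 107 111 152 152 150 149 148 149 150]
50 [ 98  99  99  98  98  97  97  97  98  96 100 103 104 102  88 119 103 104
 102 102 102 102 105 144 150 152 153 152 153 151]
60 [102 101 101 103 101 102 102 102 101 101 102 102 101  98  90 119 108 108
 108 108 108 109 117 152 150 152 150 150 150 149]
70 [106 105 107 106 104 104 105 103 106 105 103 103 104 102  97 120 110 109
 112 110 111 112 112 154 156 153 154 153 154 153]
80 [ 91  90 104 112 118 115 112 111 110 111 112 112 120 116 100 123 123 121
 123 123 123 121 127 160 139 166 147 148 147 147]
90 [ 87  84 101 107 106 149  99 141 145 144 145 145 145 149 148 147 144 147
 148 147 145 147 134 163 122 173 152 154 154 157]
100 [ 88  90  96 104 102 141 113 160 168 165 166 170 165 197 173 175 173 157
 164 175 150 153 127 194 120 165 153 148 149 144]
110 [ 90  90  92 103 102 129 115 166 168 165 166 168 170 236 2
[... 761 characters left out ...]
236 239 238 234
 226 226 227 223 108 199 179 121 112 112 118 107]
180 [ 91  90  88  87  94 108 159 132 171 166 167 171 239 240 240 241 239 236
 227 228 229 219 112 179 169 115 116 116 114 114]
190 [ 91  93  92  93  99 103 160 126 173 169 169 172 240 241 240 241 240 236
 230 229 231 220 134 164 199 236 235 234 235 233]
200 [138 139 139 140 139 117 160 131 178 179 181 211 225 224 225 226 225 225
 208 207 205 196 157 152 130 218 226 227 235 236]
210 [139 138 138 137 137 112 127 133 180 180 182 220 224 224 226 225 225 225
 225 210 205 197 212 151 139 226 230 229 229 228]
220 [129 127 129 129 128 121 123 138 181 181 183 222 224 225 225 225 226 226
 226 214 206 198 215 128 149 227 228 227 226 225]
```

```bash
python3 -c "
from bench import hand_in;print(hand_in())"
```

```text
the job is handed in; nothing more can be done
None
```

I handed the job in at about 28 s: the bin is centred in front of the shelf (to about 1 mm in the last image) and clamped, all four bushes are in it, the empty tray is flat on the shelf against the stop rod, and the gripper is clear.

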